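# Ready the block shaker: spacers out, vial blocks in, clamp home

### The job

Get the bench shaker ready to run: slide its blue clamp comb fully open, take the orange transport spacers out and stand them upright in the steel tray, and press every aluminium vial block lying on the bench flush into a recess of its own (any recess, fins up). Then slide the comb fully shut over the blocks and, last of all, slide the yellow speed selector fully home to its red-dot end. Leave the beaker, jar and steel pot where they are.

Things in the scene. Friction and masses are not known exactly. Their poses are not given: they have to be found in the camera images.
- shaker: Bench block shaker, fixed: housing 200 (x) x 270 (y) mm, deck 60 mm high. Origin: centre of the underside; z up. Three recesses 84 (x) x 52 (y) mm, 30 mm deep, in a row at x = 0, y = -80, 0, +80 mm. The yellow speed selector runs along y at x = -80 mm, the blue clamp comb lies at x = +28 to +80 mm.
- recess0 (a point): Centre of the mouth of recess 0 (at deck level); axes as the shaker's. It takes a block or spacer lengthwise along x, either way round, with 2 mm play on each side; on the recess floor the part's top face is flush with the deck.
- recess1 (a point): Centre of the mouth of recess 1 (at deck level); axes as the shaker's. It takes a block or spacer lengthwise along x, either way round, with 2 mm play on each side; on the recess floor the part's top face is flush with the deck.
- recess2 (a point): Centre of the mouth of recess 2 (at deck level); axes as the shaker's. It takes a block or spacer lengthwise along x, either way round, with 2 mm play on each side; on the recess floor the part's top face is flush with the deck.
- clamp (a joint): Blue clamp comb, slides along the shaker's y. 0 = shut (end stop): a 20 mm wide tooth over the +x end of each recess, covering 12 mm of a seated part. 0.04 m = fully open, towards +y (end stop): teeth between the recesses. Stays where left, 2.5 N friction. It lies 2.5 to 10 mm above the deck, so a part standing more than 2.5 mm proud blocks it.
- clamp_grip (a point): Centre of the top of the comb's red grip fin, 14 mm thick (y) x 34 mm (x), standing 32 mm above the comb's bar (fin top 42 mm above the deck, bar top 10 mm above the deck); moves with the comb. Axes as the shaker's.
- speed (a joint): Yellow speed selector that slides along the shaker's y: 0 = slow end, 0.10 m = fast end stop, towards +y, where the red dot is. Stays where left, about 1.5 N friction.
- speed_grip (a point): Centre of the top of the selector's yellow grip fin, 14 mm thick (y) x 26 mm (x), standing 30 mm above its foot (fin top 38.5 mm above the deck, foot top 8.5 mm above the deck); moves with the selector. Axes as the shaker's.
- block0: Aluminium vial block, six dark holes in its top, 80 (x) x 48 (y) x 30 mm high; its lowest 8 mm taper in to 72 x 40 mm at the underside. Black lifting fin centred on top: 40 mm long (x), 12 mm thick (y), 30 mm tall (top 60 mm above the underside). About 0.26 kg. Origin: centre of the underside; z up. Starts upright on the bench. Two or three of the three blocks are present.
- block0_top (a point): Centre of the top face of block0's body, 30 mm above its underside (at the root of the fin); flush with the deck when seated.
- block1: Aluminium vial block, six dark holes in its top, 80 (x) x 48 (y) x 30 mm high; its lowest 8 mm taper in to 72 x 40 mm at the underside. Black lifting fin centred on top: 40 mm long (x), 12 mm thick (y), 30 mm tall (top 60 mm above the underside). About 0.26 kg. Origin: centre of the underside; z up. Starts upright on the bench. Two or three of the three blocks are present.
- block1_top (a point): Centre of the top face of block1's body, 30 mm above its underside (at the root of the fin); flush with the deck when seated.
- block2: Aluminium vial block, six dark holes in its top, 80 (x) x 48 (y) x 30 mm high; its lowest 8 mm taper in to 72 x 40 mm at the underside. Black lifting fin centred on top: 40 mm long (x), 12 mm thick (y), 30 mm tall (top 60 mm above the underside). About 0.26 kg. Origin: centre of the underside; z up. Starts upright on the bench. Two or three of the three blocks are present.
- block2_top (a point): Centre of the top face of block2's body, 30 mm above its underside (at the root of the fin); flush with the deck when seated.
- spacer0: Orange plastic transport spacer of the same shape and size as the vial blocks (80 x 48 x 30 mm, same taper, plus fin of 40 x 12 x 30 mm), 0.1 kg. Origin: centre of the underside; z up. If present it starts in recess 0 under the comb. Two or three of the three spacers are present.
- spacer1: Orange plastic transport spacer of the same shape and size as the vial blocks (80 x 48 x 30 mm, same taper, plus fin of 40 x 12 x 30 mm), 0.1 kg. Origin: centre of the underside; z up. If present it starts in recess 1 under the comb. Two or three of the three spacers are present.
- spacer2: Orange plastic transport spacer of the same shape and size as the vial blocks (80 x 48 x 30 mm, same taper, plus fin of 40 x 12 x 30 mm), 0.1 kg. Origin: centre of the underside; z up. If present it starts in recess 2 under the comb. Two or three of the three spacers are present.
- tray: Flat steel tray for the spacers, fixed, 130 (x) x 280 (y) x 25 mm high, walls 4 mm, empty at the start. Origin: centre of its underside; axes along its sides.
- tray_in (a point): Centre of the tray's inner floor, 4 mm above the bench; inside 122 (x) x 272 (y) mm; axes as the tray's.
- beaker: Bystander: glass beaker, 72 mm across, 90 mm high; origin: centre of the underside. Leave alone.
- jar: Bystander: amber jar, 66 mm across, 100 mm high; origin: centre of the underside. Leave alone.
- steelpot: Bystander: steel pot, 110 mm across, 110 mm high; origin: centre of the underside. Leave alone.

How it is judged:
On the way, in this order (a step that is already met when the one before it is completed fails the run):
1. the clamp comb is slid fully open (within 3 mm of its stop) (value of joint clamp above 0.037 m), for 0.2 s.
2. with the comb still open, all spacers stand in the tray and all blocks sit flush in recesses (((horizontal distance between block0_top and recess0 below 0.006 m and z of block0_top in the frame of recess0 between -0.004 and 0.002 m) or (horizontal distance between block0_top and recess1 below 0.006 m and z of block0_top in the frame of recess1 between -0.004 and 0.002 m) or (horizontal distance between block0_top and recess2 below 0.006 m and z of block0_top in the frame of recess2 between -0.004 and 0.002 m)) and ((horizontal distance between block1_top and recess0 below 0.006 m and z of block1_top in the frame of recess0 between -0.004 and 0.002 m) or (horizontal distance between block1_top and recess1 below 0.006 m and z of block1_top in the frame of recess1 between -0.004 and 0.002 m) or (horizontal distance between block1_top and recess2 below 0.006 m and z of block1_top in the frame of recess2 between -0.004 and 0.002 m)) and ((horizontal distance between block2_top and recess0 below 0.006 m and z of block2_top in the frame of recess0 between -0.004 and 0.002 m) or (horizontal distance between block2_top and recess1 below 0.006 m and z of block2_top in the frame of recess1 between -0.004 and 0.002 m) or (horizontal distance between block2_top and recess2 below 0.006 m and z of block2_top in the frame of recess2 between -0.004 and 0.002 m)) and x of spacer0 in the frame of tray_in between -0.04 and 0.04 m and y of spacer0 in the frame of tray_in between -0.125 and 0.125 m and z of each of spacer0, spacer1, spacer2 in the frame of tray_in below 0.012 m and angle between each of spacer0, spacer1, spacer2's own z axis and vertical below 0.25 rad and x of spacer1 in the frame of tray_in between -0.04 and 0.04 m and y of spacer1 in the frame of tray_in between -0.125 and 0.125 m and x of spacer2 in the frame of tray_in between -0.04 and 0.04 m and y of spacer2 in the frame of tray_in between -0.125 and 0.125 m and value of joint clamp above 0.03 m), for 0.2 s.
3. the comb is slid fully shut (within 3 mm of its stop) over the flush blocks (value of joint clamp below 0.003 m and ((horizontal distance between block0_top and recess0 below 0.006 m and z of block0_top in the frame of recess0 between -0.004 and 0.002 m) or (horizontal distance between block0_top and recess1 below 0.006 m and z of block0_top in the frame of recess1 between -0.004 and 0.002 m) or (horizontal distance between block0_top and recess2 below 0.006 m and z of block0_top in the frame of recess2 between -0.004 and 0.002 m)) and ((horizontal distance between block1_top and recess0 below 0.006 m and z of block1_top in the frame of recess0 between -0.004 and 0.002 m) or (horizontal distance between block1_top and recess1 below 0.006 m and z of block1_top in the frame of recess1 between -0.004 and 0.002 m) or (horizontal distance between block1_top and recess2 below 0.006 m and z of block1_top in the frame of recess2 between -0.004 and 0.002 m)) and ((horizontal distance between block2_top and recess0 below 0.006 m and z of block2_top in the frame of recess0 between -0.004 and 0.002 m) or (horizontal distance between block2_top and recess1 below 0.006 m and z of block2_top in the frame of recess1 between -0.004 and 0.002 m) or (horizontal distance between block2_top and recess2 below 0.006 m and z of block2_top in the frame of recess2 between -0.004 and 0.002 m)) and x of spacer0 in the frame of tray_in between -0.04 and 0.04 m and y of spacer0 in the frame of tray_in between -0.125 and 0.125 m and z of each of spacer0, spacer1, spacer2 in the frame of tray_in below 0.012 m and angle between each of spacer0, spacer1, spacer2's own z axis and vertical below 0.25 rad and x of spacer1 in the frame of tray_in between -0.04 and 0.04 m and y of spacer1 in the frame of tray_in between -0.125 and 0.125 m and x of spacer2 in the frame of tray_in between -0.04 and 0.04 m and y of spacer2 in the frame of tray_in between -0.125 and 0.125 m), for 0.2 s.
4. the speed selector is slid to its red-dot end stop (within 4 mm) (value of joint speed above 0.096 m), for 0.2 s.
At the end, for the whole second after the job is handed in: Every block present sits in a recess, its top no more than 2 mm above the deck and centred within 6 mm; every spacer present stands upright (within 0.25 rad) on the floor of the tray; the comb is shut to within 3 mm and the speed selector is within 4 mm of its red-dot end (all of step 3 and value of joint speed above 0.096 m); the robot touches nothing.
It fails at once if the glass beaker is displaced by more than 30 mm (distance of beaker from where it was at the start of the episode above 0.03 m).
It fails at once if the amber jar is displaced by more than 30 mm (distance of jar from where it was at the start of the episode above 0.03 m).
It fails at once if the steel pot is displaced by more than 30 mm (distance of steelpot from where it was at the start of the episode above 0.03 m).
Of block0, block1, block2 only 2 to 3 are there at a start; the rules pass over those that are not, and their reading is None.
Of spacer0, spacer1, spacer2 only 2 to 3 are there at a start; the rules pass over those that are not, and their reading is None.
At some moment in a run one of block0, block1, block2 may be knocked a few centimetres aside while the robot is not near it.
Once in a run the grip may slacken for a moment while it holds something.
It also fails if it takes over 210 s, if anything falls off the work surface, if the arm or the gripper's body presses on something with over 40 N, if the wrist force passes 120 N, or if a joint passes its speed limit or range.

### The arm

A 6-joint arm with a two-finger parallel gripper is mounted at the origin on the work surface. World frame = base frame: x ahead of the robot, y to its left, z up, the work surface at z = 0. Lengths are in m, angles in rad, forces in N, time in s.
With the tool pointing down it reaches from about 0.3 to 0.85 m from the base axis. Payload 4.2 kg.
Tool frame: the origin (TCP) lies between the finger pads; the fingertips stand 11 mm ahead of it and the grasp point (between the pads) lies 8 mm behind it (ctrl.nose_length is the distance from the TCP to the fingertips, in m); z points along the fingers, y is the line along which they close (so a half turn about z gives the same grasp; the last joint's range is limited). The gripper opens to 91 mm and grips with 3 to 60 N. Pads are 32 mm wide; open, the fingers measure 118 mm over their backs; the gripper's body (76 mm by 178 mm) begins 60 mm behind the grasp point.
Start: joints at [-1.26, 0.32, 1.565, -0, 1.257, -0.02], TCP at [0.187, -0.544, 0.225] pointing down, gripper open.
Joint ranges: [-3.11, 3.11], [-0.84, 2.01], [0.21, 2.61], [-1.34, 4.49], [0.05, 2.63], [-2.56, 2.56]. Speed limits (rad/s): [2.57, 2.57, 3.14, 3.14, 3.14, 3.14].

### API

Orientations are given as a 3x3 rotation matrix whose columns are the frame's x, y, z axes.
In Python, from cell import ctrl gives the robot as it stands. The module is installed in compiled form; this text tells all that it offers.
- The arm moves only by the tool play_rows, never from a script. Its argument "plan" is a list of rows, each a list of 3 entries, a list of its own where there are three numbers: the turn, a rotation vector about the tool's x, y, z in degrees, then the shift along the tool's x, y, z in mm, then the opening, from 0 (shut) to 1 (fully open). A call has 1 to 5 rows; each row shifts and turns the commanded pose from where the row before left it, along the tool's axes as they then stand; what a row does not reach is not made up. A row lasts 1/12 s, in which the tool goes at most 41.7 mm and 7.16 degrees, less where a joint would pass 70% of its speed; a pose out of reach is approached as far as the arm can. A call is refused whole if a number of a shift passes 41.7 or a number of a turn 7.16, either way. A call with a gripper value outside its range is refused whole. The fingers move at their own pace and stop on an object; the grip force is fixed at half the most. Time passes only in rows, so rows that do not move let the fingers close. It gives the time, the measured TCP pose, the force, the opening and the grip force at its end, in the units of the state.
- ctrl.state(): the state, without advancing time (a new reading comes with each control period).
- ctrl.snapshot(name): name is "scene" or "top" or "wrist"; returns the picture (400x640x3 uint8, blue, green, red); there is no depth.
- ctrl.calibration(name): a dict with "fx", "fy", "cx", "cy" (pixels), "rvec" (rotation vector, rad) and "tvec" (3), from world to camera coordinates, as OpenCV has them. Camera axes: x right, y down, z forward; pixel columns grow to the right and rows downward; lengths in m; the calibration is good to about 2 mm. A picture is of the moment at which its call begins: read the wrist's pose just before it. calibration takes no time and is no camera call; for the wrist camera it gives the pose at the moment of the call.
- ctrl.hand_in(): hands the job in; it is judged then, once.
The state is a dict: "time_s": time; "qpos": joint angles; "joint_vel": joint speeds; "effort": joint torques, N m; "tool_pos": TCP position; "tool_rot": TCP orientation; "contact_force": force on the tool from outside, world axes, zero at the start; "moment": the same for the moment, N m; "opening": opening from 0.0 (shut) to 1.0 (fully open); "gripper_force": force on a finger pad.
Only numpy, scipy, OpenCV 4.12 (cv2) and the standard library are available. Lean on these libraries where they do the work, as an engineer would, in place of code of your own. Each camera call takes 0.05 s, during which the arm holds its last target. There are 200 camera calls.

## Working session

There is one attempt and no reset: what is moved stays moved. The work goes in short steps, Python scripts to look and compute and a tool call to move; the robot and the scene stay as the last step left them, time stands still between calls to the robot, and variables do not carry over. Pictures are saved under pics/ and viewed, at most 14 in all, crops included, and the job is handed in when it is done.

Besides the shell and the picture viewer there is one more tool, called as name(argument=value, ...) on one line, values as JSON. play_rows: Moves the arm, as the interface text tells. Its arguments: {"type":"object","properties":{"plan":{"type":"array","items":{"type":"array"}}},"required":["plan"]}

```bash
mkdir -p pics; cat > h.py <<'E'
import numpy as np, cv2
from cell import ctrl
def cam(n):
    c=ctrl.calibration(n);K=np.array([[c['fx'],0,c['cx']],[0,c['fy'],c['cy']],[0,0,1.]])
    R,_=cv2.Rodrigues(np.array(c['rvec'],float));return K,R,np.array(c['tvec'],float).ravel()
def ray(C,u,v,z):
    K,R,t=C;o=-R.T@t;d=R.T@np.linalg.inv(K)@np.array([u,v,1.]);return (o+d*(z-o[2])/d[2])
def proj(C,p):
    K,R,t=C;q=K@(R@np.array(p,float)+t);return q[:2]/q[2]
def st():
    s=ctrl.state();print('t',round(s['time_s'],2),'p',np.round(s['tool_pos'],4),'open',round(s['opening'],3),'gf',round(s['gripper_force'],1),'F',np.round(s['contact_force'],1));print(np.round(s['tool_rot'],3).tolist());return s
E
python3 - <<'E'
from h import *
s=st()
for n in('top','scene'):
    im=ctrl.snapshot(n);cv2.imwrite(f'pics/{n}0.png',im)
    C=cam(n);print(n,-C[1].T@C[2],C[0][0,0])
E
```

```text
t 0.0 p [ 0.1866 -0.5434  0.2241] open 1.002 gf 0.0 F [-0.5  0.8 -0.7]
[[0.946, 0.325, -0.001], [0.325, -0.946, 0.002], [0.0, -0.002, -1.0]]
top [0.36212707 0.05361888 1.31373727] 366.7699453915844
scene [1.47055521 0.21576893 0.79751718] 400.00954477009736
```

View pics/top0.png

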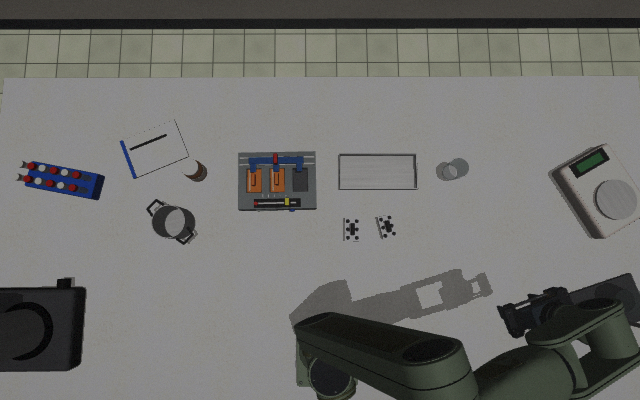

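View pics/scene0.png

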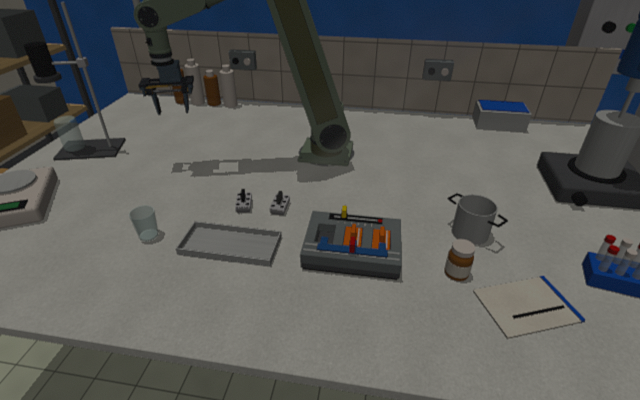

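The top view shows the shaker at (238-316, 152-210) with two spacers in the left and middle recesses, the tray at (338-417, 154-190), blocks at (351,229) and (386,226), the beaker at (450,170), the pot at (173,222) and the jar at (196,170).

```bash
python3 - <<'E'
from h import *
im=cv2.imread('pics/top0.png');C=cam('top')
c=cv2.resize(im[140:250,230:430],None,fx=4,fy=4,interpolation=cv2.INTER_CUBIC);cv2.imwrite('pics/c0.png',np.clip(c*1.4,0,255).astype(np.uint8))
for n,u,v,z in [('sh',238.5,152,.06),('sh',316,152,.06),('sh',316,210,.06),('sh',238.5,210,.06),('tray',338,154,.025),('tray',417,154,.025),('tray',417,190,.025),('b',351,229,.05),('b',386,226,.05),('pot',173,222,.11),('jar',196,170,.1),('beaker',450,171,.05)]:
    print(n,np.round(ray(C,u,v,z),3))
E
```

```text
sh [0.691 0.303 0.06 ]
sh [0.689 0.031 0.06 ]
sh [0.485 0.033 0.06 ]
sh [0.487 0.299 0.06 ]
tray [ 0.691 -0.048  0.025]
tray [ 0.689 -0.334  0.025]
tray [ 0.557 -0.328  0.025]
b [ 0.42  -0.087  0.05 ]
b [ 0.429 -0.207  0.05 ]
pot [0.444 0.502 0.11 ]
jar [0.619 0.436 0.1  ]
beaker [ 0.62 -0.44  0.05]
```

View pics/c0.png

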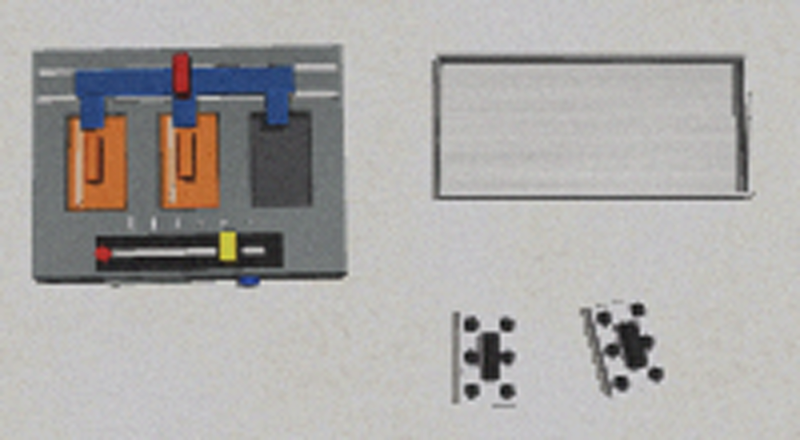

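The crop shows the comb shut, with its red fin at crop (181,75). The selector is right of centre and its dot is on the left (+y). Spacers are in recesses 2 and 1, and recess 0 is empty. One block is straight and the other is yawed by about +15°. I'll move over the shaker for a close view.

play_rows(plan=[[[0,0,6.3],[0,0,-27],1],[[0,0,6.3],[0,0,-27],1],[[0,0,6.4],[0,0,-27],1]])

```text
time_s: 0.35
tool_pos: [0.1866, -0.5433, 0.3061]
tool_rot: [[1.0, -0.006, -0.001], [-0.006, -1.0, 0.002], [-0.001, -0.002, -1.0]]
contact_force: [1.1, -0.7, 0.4]
opening: 0.998
gripper_force: 0.0
```

play_rows(plan=[[[0,0,0],[18,-35,0],1],[[0,0,0],[18,-35,0],1],[[0,0,0],[18,-35,0],1],[[0,0,0],[18,-35,0],1],[[0,0,0],[18,-35,0],1]])

```text
time_s: 0.77
tool_pos: [0.2771, -0.367, 0.3056]
tool_rot: [[1.0, -0.002, -0.0], [-0.002, -1.0, 0.001], [-0.0, -0.001, -1.0]]
contact_force: [0.9, -0.1, 0.5]
opening: 0.998
gripper_force: 0.0
```

play_rows(plan=[[[0,0,0],[18,-35,0],1],[[0,0,0],[18,-35,0],1],[[0,0,0],[18,-35,0],1],[[0,0,0],[18,-35,0],1],[[0,0,0],[18,-35,0],1]])

```text
time_s: 1.18
tool_pos: [0.3672, -0.1921, 0.3058]
tool_rot: [[1.0, -0.001, -0.0], [-0.001, -1.0, -0.0], [-0.0, 0.0, -1.0]]
contact_force: [1.2, -0.8, 0.5]
opening: 1.001
gripper_force: 0.0
```

play_rows(plan=[[[0,0,0],[18,-35,0],1],[[0,0,0],[18,-35,0],1],[[0,0,0],[18,-35,0],1],[[0,0,0],[18,-35,0],1],[[0,0,0],[18,-35,0],1]])

```text
time_s: 1.6
tool_pos: [0.4574, -0.0171, 0.3058]
tool_rot: [[1.0, -0.001, -0.0], [-0.001, -1.0, -0.0], [-0.0, 0.0, -1.0]]
contact_force: [0.5, 0.3, 0.7]
opening: 1.001
gripper_force: 0.0
```

play_rows(plan=[[[0,0,0],[18,-35,0],1],[[0,0,0],[18,-35,0],1],[[0,0,0],[18,-35,0],1],[[0,0,0],[18,-35,0],1],[[0,0,0],[0,0,0],1]])

```text
time_s: 2.02
tool_pos: [0.5316, 0.1266, 0.3044]
tool_rot: [[1.0, 0.005, -0.0], [0.005, -1.0, 0.003], [-0.0, -0.003, -1.0]]
contact_force: [-0.1, 0.4, -0.3]
opening: 1.002
gripper_force: 0.0
```

```bash
python3 - <<'E'
from h import *
s=st();C=cam('wrist');print(-C[1].T@C[2],C[1],C[0][0,0])
cv2.imwrite('pics/w1.png',ctrl.snapshot('wrist'));np.savez('pics/w1.npz',K=C[0],R=C[1],t=C[2])
E
```

```text
t 2.02 p [0.5316 0.1266 0.3044] open 1.002 gf 0.0 F [-0.1  0.4 -0.3]
[[1.0, 0.005, -0.0], [0.005, -1.0, 0.003], [-0.0, -0.003, -1.0]]
[0.60568138 0.12549531 0.46365239] [[ 0.00372802 -0.99998804 -0.0031643 ]
 [-0.96461378 -0.00443035  0.26362972]
 [-0.26364059  0.00206951 -0.96461876]] 296.41587780910135
```

View pics/w1.png

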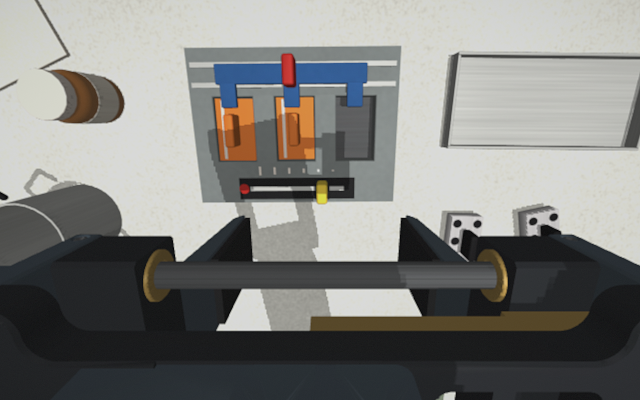

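The wrist view shows the shaker deck with corners at (184,47), (401,46), (394,201) and (202,202). The red grip fin is at (288,70), the selector fin at (321,190), the tray at (445-640, 53-150), and the blocks at (462,235) and (540,222).

```bash
cat >> h.py <<'E'
def mask(im,name):
    h=cv2.cvtColor(im,cv2.COLOR_BGR2HSV)
    r={'red':[((0,150,70),(6,255,255)),((174,150,70),(180,255,255))],'orange':[((7,150,80),(18,255,255))],'blue':[((100,120,50),(125,255,255))],'yellow':[((22,120,80),(35,255,255))],'black':[((0,0,0),(180,255,55))]}[name]
    m=sum(cv2.inRange(h,a,b) for a,b in r);return cv2.morphologyEx(m,cv2.MORPH_OPEN,np.ones((2,2)))
def blobs(im,name,amin=40):
    n,l,s,c=cv2.connectedComponentsWithStats(mask(im,name));return [(s[i].tolist(),l==i) for i in range(1,n) if s[i,4]>=amin]
def rectz(C,m,z):
    cs,_=cv2.findContours(m.astype(np.uint8),cv2.RETR_EXTERNAL,cv2.CHAIN_APPROX_NONE);p=max(cs,key=len).reshape(-1,2)
    P=np.array([ray(C,u,v,z)[:2] for u,v in p])*1000
    return cv2.minAreaRect(P.astype(np.float32))
def ldc(f):
    d=np.load(f);return d['K'],d['R'],d['t']
E
python3 - <<'E'
from h import *
im=cv2.imread('pics/w1.png');C=ldc('pics/w1.npz')
for q in [(184,47),(401,46),(394,201),(202,202)]: print('deck',np.round(ray(C,*q,.06),4))
for q in [(336,96),(375,96),(373,160),(337,160)]: print('rec0',np.round(ray(C,*q,.06),4))
for q in [(458,53),(445,148),(633,150)]: print('tray',np.round(ray(C,*q,.025),4))
for n,z in [('red',.102),('yellow',.0985),('orange',.06),('blue',.07)]:
    for s,m in blobs(im,n): print(n,s,[np.round(x,1) for x in rectz(C,m,z)])
T=cam('top');it=cv2.imread('pics/top0.png')
for n,z in [('red',.102),('yellow',.0985),('orange',.06)]:
    for s,m in blobs(it,n,8):
        if 225<s[0]<330: print('top',n,s,[np.round(x,1) for x in rectz(T,m,z)])
E
```

```text
deck [0.69   0.3018 0.06  ]
deck [0.6919 0.033  0.06  ]
deck [0.4929 0.0287 0.06  ]
deck [0.4902 0.3006 0.06  ]
rec0 [0.6331 0.1126 0.06  ]
rec0 [0.6333 0.0623 0.06  ]
rec0 [0.5508 0.0611 0.06  ]
rec0 [0.5506 0.1101 0.06  ]
tray [ 0.6911 -0.0525  0.025 ]
tray [ 0.564 -0.049  0.025]
tray [ 0.5622 -0.324   0.025 ]
red [283, 55, 14, 33, 409] [array([656.7, 167. ]), array([14.8, 33.7]), np.float64(88.7)]
red [241, 185, 10, 10, 85] [array([518.8, 226. ]), array([11.6, 11.5]), np.float64(0.3)]
yellow [317, 182, 12, 23, 252] [array([513.7, 129.4]), array([28.8, 14. ]), np.float64(0.3)]
orange [58, 71, 32, 51, 486] [array([631.4, 448.6]), array([61.2, 32.7]), np.float64(0.5)]
orange [216, 99, 11, 63, 307] [array([588.7, 265.7]), array([80.4,  7.2]), np.float64(0.8)]
orange [277, 98, 8, 62, 304] [array([591. , 186.1]), array([78.9,  6.6]), np.float64(0.9)]
orange [287, 98, 29, 62, 1560] [array([591. , 158.7]), array([78.9, 36.8]), np.float64(0.8)]
orange [225, 100, 32, 62, 1665] [array([588.2, 239.4]), array([79.2, 39.5]), np.float64(0.6)]
blue [215, 65, 68, 43, 1686] [array([643.5, 221.1]), 
[... 180 characters left out ...]
]), array([27.8, 10.1]), np.float64(0.3)]
top red [255, 203, 3, 3, 9] [array([502.6, 233.1]), array([6.8, 6.6]), np.float64(0.7)]
top yellow [286, 199, 4, 7, 28] [array([508.9, 128.8]), array([20.2, 10. ]), np.float64(0.0)]
top orange [252, 170, 11, 23, 205] [array([587.6, 236.9]), array([77.6, 34.6]), np.float64(0.8)]
top orange [271, 170, 2, 9, 18] [array([612. , 186.9]), array([28.3,  3.5]), np.float64(0.4)]
top orange [275, 170, 11, 23, 196] [array([587.1, 157.3]), array([77.6, 34.5]), np.float64(0.3)]
top orange [248, 172, 2, 5, 10] [array([612.5, 266.7]), array([14.2,  3.5]), np.float64(0.8)]
top orange [248, 178, 2, 15, 30] [array([573.8, 266.1]), array([49.2,  3.5]), np.float64(0.8)]
```

play_rows(plan=[[[0,0,0],[31.3,-10,20],0.4],[[0,0,0],[31.3,-10,20],0.4],[[0,0,0],[31.3,-10,20],0.4],[[0,0,0],[31.3,-10,20],0.4],[[0,0,0],[0,0,0],0.4]])

```text
time_s: 2.48
tool_pos: [0.6566, 0.1604, 0.2182]
tool_rot: [[1.0, -0.002, -0.008], [-0.002, -1.0, -0.002], [-0.008, 0.002, -1.0]]
contact_force: [-0.6, -0.6, -0.6]
opening: 0.67
gripper_force: 0.0
```

play_rows(plan=[[[0,0,0],[0,0,20],0.4],[[0,0,0],[0,0,30],0.4],[[0,0,0],[0,0,30],0.4],[[0,0,0],[0,0,15],0.4],[[0,0,0],[0,0,0],0.4]])

```text
time_s: 2.9
tool_pos: [0.6511, 0.1587, 0.1269]
tool_rot: [[1.0, -0.002, -0.009], [-0.002, -1.0, -0.003], [-0.009, 0.003, -1.0]]
contact_force: [-0.4, 0.2, 0.4]
opening: 0.397
gripper_force: 0.0
```

```bash
python3 - <<'E'
from h import *
s=st();C=cam('wrist');im=ctrl.snapshot('wrist');cv2.imwrite('pics/w2.png',im)
for n,z in [('red',.102)]:
    for s,m in blobs(im,n): print(n,s,[np.round(x,1) for x in rectz(C,m,z)])
E
```

```text
t 2.9 p [0.6511 0.1587 0.1269] open 0.397 gf 0.0 F [-0.4  0.2  0.4]
[[1.0, -0.002, -0.009], [-0.002, -1.0, -0.003], [-0.009, 0.003, -1.0]]
red [297, 188, 22, 56, 1121] [array([663.1, 169.2]), array([13.7, 38. ]), np.float64(89.8)]
```

View pics/w2.png

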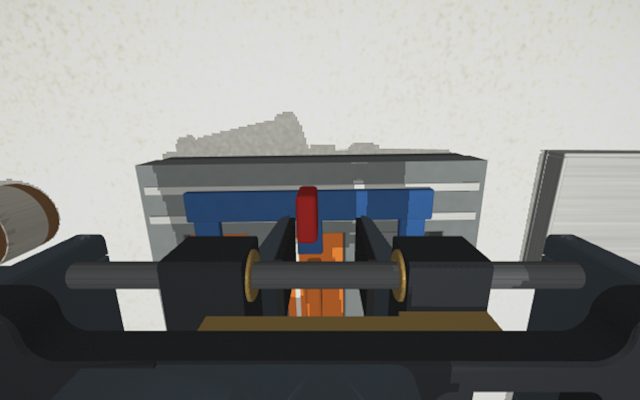

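The view shows the red fin at (308,215), between the fingers but right of centre in the gap, so I need to shift about +9 mm in y and then descend.

play_rows(plan=[[[0,0.5,0],[7,-9,10],0.4],[[0,0,0],[0,0,16],0.4],[[0,0,0],[0,0,15],0.4],[[0,0,0],[0,0,0],0.4],[[0,0,0],[0,0,0],0]])

```text
time_s: 3.37
tool_pos: [0.6623, 0.1701, 0.0907]
tool_rot: [[1.0, -0.001, 0.01], [-0.001, -1.0, 0.0], [0.01, -0.0, -1.0]]
contact_force: [0.0, -0.4, -0.6]
opening: 0.353
gripper_force: 0.0
```

play_rows(plan=[[[0,0,0],[0,0,0],0],[[0,0,0],[0,0,0],0],[[0,0,0],[0,0,0],0]])

```text
time_s: 3.62
tool_pos: [0.6628, 0.1702, 0.0916]
tool_rot: [[1.0, -0.001, 0.012], [-0.001, -1.0, 0.001], [0.012, -0.001, -1.0]]
contact_force: [-0.3, 0.7, 3.0]
opening: 0.151
gripper_force: 30.0
```

play_rows(plan=[[[0,0,0],[0,-10,0],0],[[0,0,0],[0,-10,0],0],[[0,0,0],[0,-10,0],0],[[0,0,0],[0,-10,0],0],[[0,0,0],[0,-1,0],0]])

```text
time_s: 4.03
tool_pos: [0.6624, 0.209, 0.0915]
tool_rot: [[1.0, 0.003, 0.011], [0.003, -1.0, -0.007], [0.011, 0.007, -1.0]]
contact_force: [-1.4, -11.9, 8.3]
opening: 0.153
gripper_force: 30.0
```

play_rows(plan=[[[0,0,0],[0,0,0],0],[[0,0,0],[0,0,0],0]])

```text
time_s: 4.2
tool_pos: [0.6624, 0.209, 0.0915]
tool_rot: [[1.0, 0.002, 0.011], [0.002, -1.0, -0.005], [0.011, 0.005, -1.0]]
contact_force: [-2.2, -9.0, 8.9]
opening: 0.151
gripper_force: 30.0
```

play_rows(plan=[[[0,0,0],[0,0,0],0.45],[[0,0,0],[0,0,0],0.45],[[0,-0.5,0],[0,0,-20],0.45],[[0,0,0],[0,0,-40],0.45],[[0,0,0],[0,0,-40],0.45]])

```text
time_s: 4.62
tool_pos: [0.6603, 0.2118, 0.1887]
tool_rot: [[1.0, -0.001, -0.005], [-0.001, -1.0, -0.0], [-0.005, 0.0, -1.0]]
contact_force: [0.5, 1.3, 1.2]
opening: 0.447
gripper_force: 0.0
```

play_rows(plan=[[[0,0,0],[-24,15,-14],0.45],[[0,0,0],[-24,15,-14],0.45],[[0,0,0],[-24,15,-14],0.45],[[0,0,0],[0,0,0],0.45],[[0,0,0],[0,0,0],0.45]])

```text
time_s: 5.03
tool_pos: [0.5893, 0.1665, 0.2333]
tool_rot: [[1.0, -0.001, 0.002], [-0.001, -1.0, 0.002], [0.002, -0.002, -1.0]]
contact_force: [0.8, -0.4, -0.3]
opening: 0.449
gripper_force: 0.0
```

```bash
python3 - <<'E'
from h import *
s=st();C=cam('wrist');im=ctrl.snapshot('wrist');cv2.imwrite('pics/w3.png',im);np.savez('pics/w3.npz',K=C[0],R=C[1],t=C[2])
for n,z in [('red',.102),('orange',.06),('blue',.07)]:
    for s,m in blobs(im,n): print(n,s,[np.round(x,1) for x in rectz(C,m,z)])
E
```

```text
t 5.03 p [0.5893 0.1665 0.2333] open 0.449 gf 0.0 F [ 0.8 -0.4 -0.3]
[[1.0, -0.001, 0.002], [-0.001, -1.0, 0.002], [0.002, -0.002, -1.0]]
red [275, 106, 18, 36, 568] [array([658.6, 205.3]), array([32.4, 15.6]), np.float64(1.0)]
orange [47, 121, 38, 55, 651] [array([633.3, 449.2]), array([61., 31.]), np.float64(9.0)]
orange [233, 149, 47, 70, 2711] [array([590.3, 244.8]), array([49.6, 81. ]), np.float64(90.0)]
orange [303, 148, 44, 70, 2643] [array([591.7, 165.9]), array([80.9, 48.1]), np.float64(0.9)]
blue [197, 113, 78, 49, 2181] [array([644. , 259.6]), array([49.7, 81.3]), np.float64(1.0)]
blue [279, 112, 97, 49, 2638] [array([645.1, 164.3]), array([ 49.9, 103.3]), np.float64(0.7)]
```

View pics/w3.png

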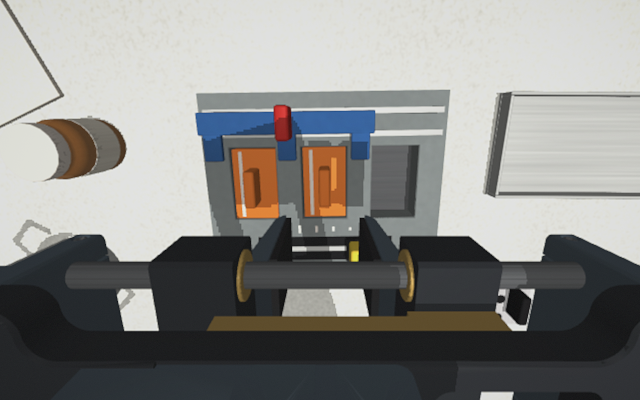

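The view shows the comb open with its teeth between the recesses and both orange spacers free, at (325,182) and (256,183). I'll pick spacer1.

play_rows(plan=[[[0,0,0],[1,0,35],0.45],[[0,0,0],[0,0,40],0.45],[[0,0,0],[0,0,40],0.45],[[0,0,0],[0,0,30],0.45],[[0,0,0],[0,0,12],0.45]])

```text
time_s: 5.5
tool_pos: [0.5876, 0.166, 0.071]
tool_rot: [[1.0, -0.001, -0.011], [-0.001, -1.0, -0.002], [-0.011, 0.002, -1.0]]
contact_force: [-22.4, -5.9, 80.9]
opening: 0.447
gripper_force: 40.5
```

play_rows(plan=[[[0,0,0],[0,0,0],0.45],[[0,0,0],[0,0,0],0],[[0,0,0],[0,0,0],0],[[0,0,0],[0,0,0],0],[[0,0,0],[0,0,0],0]])

```text
time_s: 5.92
tool_pos: [0.5908, 0.1662, 0.0744]
tool_rot: [[1.0, -0.001, -0.0], [-0.001, -1.0, -0.0], [-0.0, 0.0, -1.0]]
contact_force: [-1.0, 0.1, 0.3]
opening: 0.188
gripper_force: 0.0
```

play_rows(plan=[[[0,0,0],[0,0,0],0],[[0,0,0],[0,0,0],0],[[0,0,0],[0,0,-5],0],[[0,0,0],[0,0,-10],0],[[0,0,0],[0,0,-15],0]])

```text
time_s: 6.33
tool_pos: [0.5896, 0.1658, 0.1046]
tool_rot: [[1.0, -0.001, -0.003], [-0.001, -1.0, -0.001], [-0.003, 0.001, -1.0]]
contact_force: [-0.2, 0.7, -0.7]
opening: 0.129
gripper_force: 30.0
```

play_rows(plan=[[[0,0,0],[0,0,-15],0],[[0,0,0],[0,0,-20],0],[[0,0,0],[0,0,-20],0],[[0,0,0],[0,0,-5],0],[[0,0,0],[0,0,0],0]])

```text
time_s: 6.75
tool_pos: [0.5917, 0.1657, 0.1675]
tool_rot: [[1.0, -0.001, 0.005], [-0.001, -1.0, 0.0], [0.005, -0.001, -1.0]]
contact_force: [-1.6, -1.4, -0.7]
opening: 0.132
gripper_force: 30.0
```

play_rows(plan=[[[0,0,0],[3,20,0],0],[[0,0,0],[3,35,0],0],[[0,0,0],[3,35,0],0],[[0,0,0],[3,35,0],0],[[0,0,0],[3,35,0],0]])

```text
time_s: 7.17
tool_pos: [0.6045, 0.0042, 0.1636]
tool_rot: [[1.0, -0.0, -0.003], [-0.0, -1.0, -0.001], [-0.003, 0.001, -1.0]]
contact_force: [0.0, -0.1, -1.0]
opening: 0.125
gripper_force: 30.0
```

play_rows(plan=[[[0,0,0],[3,35,0],0],[[0,0,0],[3,35,0],0],[[0,0,0],[3,35,0],0],[[0,0,0],[3,35,0],0],[[0,0,0],[3,35,0],0]])

```text
time_s: 7.58
tool_pos: [0.6192, -0.1709, 0.1635]
tool_rot: [[1.0, -0.001, -0.003], [-0.001, -1.0, 0.0], [-0.003, -0.0, -1.0]]
contact_force: [1.9, 0.0, -0.5]
opening: 0.131
gripper_force: 30.0
```

play_rows(plan=[[[0,0,0],[3,35,0],0],[[0,0,0],[2,35,0],0],[[0,0,0],[0,16,0],0],[[0,0,0],[0,0,0],0],[[0,0,0],[0,0,0],0]])

```text
time_s: 8.0
tool_pos: [0.6244, -0.2553, 0.1636]
tool_rot: [[1.0, -0.003, -0.002], [-0.003, -1.0, 0.002], [-0.002, -0.002, -1.0]]
contact_force: [0.5, 0.0, -0.8]
opening: 0.13
gripper_force: 30.0
```

```bash
python3 - <<'E'
from h import *
s=st();C=cam('wrist');im=ctrl.snapshot('wrist');cv2.imwrite('pics/w4.png',im);np.savez('pics/w4.npz',K=C[0],R=C[1],t=C[2])
E
```

```text
t 8.0 p [ 0.6244 -0.2553  0.1636] open 0.13 gf 30.0 F [ 0.5  0.  -0.8]
[[1.0, -0.003, -0.002], [-0.003, -1.0, 0.002], [-0.002, -0.002, -1.0]]
```

View pics/w4.png

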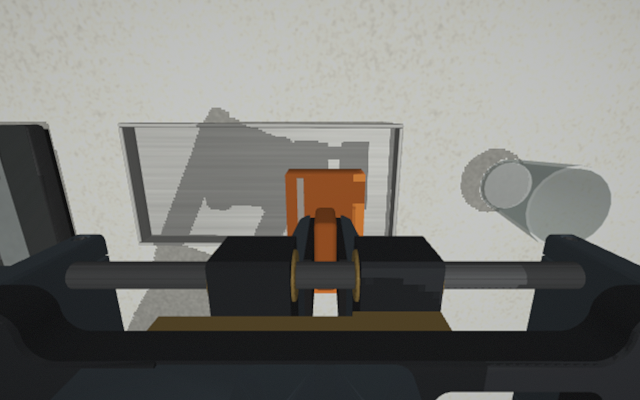

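The view shows the spacer held upright at (325,205) over the tray, whose top corners are at (120,124) and (403,124). I'll lower it in two gentle steps.

play_rows(plan=[[[0,0,0],[3,0,25],0],[[0,0,0],[0,0,30],0],[[0,0,0],[0,0,25],0],[[0,0,0],[0,0,10],0],[[0,0,0],[0,0,5],0]])

```text
time_s: 8.47
tool_pos: [0.6272, -0.2529, 0.0679]
tool_rot: [[1.0, 0.001, -0.004], [0.001, -1.0, 0.002], [-0.004, -0.002, -1.0]]
contact_force: [-1.1, 0.0, -0.2]
opening: 0.135
gripper_force: 30.0
```

play_rows(plan=[[[0,0,0],[0,0,0],0],[[0,0,0],[0,0,4],0],[[0,0,0],[0,0,4],0],[[0,0,0],[0,0,4],0],[[0,0,0],[0,0,2],0]])

```text
time_s: 8.88
tool_pos: [0.6284, -0.2553, 0.0562]
tool_rot: [[1.0, -0.001, 0.001], [-0.001, -1.0, -0.0], [0.001, 0.0, -1.0]]
contact_force: [-0.9, -0.4, -0.7]
opening: 0.126
gripper_force: 30.0
```

```bash
python3 - <<'E'
from h import *
C=ldc('pics/w4.npz')
for q in [(120,124),(403,124),(140,242)]: print(np.round(ray(C,*q,.025),4))
E
```

```text
[ 0.6933 -0.0563  0.025 ]
[ 0.6923 -0.3321  0.025 ]
[ 0.569  -0.0547  0.025 ]
```

play_rows(plan=[[[0,0,0],[0,0,3],0],[[0,0,0],[0,0,3],0],[[0,0,0],[0,0,1.5],0],[[0,0,0],[0,0,0],0],[[0,0,0],[0,0,0],0]])

```text
time_s: 9.3
tool_pos: [0.6284, -0.2553, 0.0485]
tool_rot: [[1.0, -0.001, 0.0], [-0.001, -1.0, -0.0], [0.0, 0.0, -1.0]]
contact_force: [-0.0, -0.9, -0.3]
opening: 0.133
gripper_force: 30.0
```

play_rows(plan=[[[0,0,0],[0,0,0],0.45],[[0,0,0],[0,0,0],0.45],[[0,0,0],[0,0,0],0.45],[[0,0,0],[0,0,-20],0.45],[[0,0,0],[0,0,-40],0.45]])

```text
time_s: 9.72
tool_pos: [0.625, -0.2538, 0.1037]
tool_rot: [[1.0, -0.001, -0.011], [-0.001, -1.0, 0.005], [-0.011, -0.004, -1.0]]
contact_force: [1.0, -1.1, 0.1]
opening: 0.442
gripper_force: 0.0
```

play_rows(plan=[[[0,0,0],[0,0,-40],0.45],[[0,0,0],[0,0,-20],0.45],[[0,0,0],[0,-40,0],0.45],[[0,0,0],[-3,-40,0],0.45],[[0,0,0],[-3,-40,0],0.45]])

```text
time_s: 10.13
tool_pos: [0.6224, -0.1345, 0.1692]
tool_rot: [[1.0, -0.003, 0.002], [-0.003, -1.0, -0.0], [0.002, 0.0, -1.0]]
contact_force: [1.4, 0.6, -0.5]
opening: 0.451
gripper_force: 0.0
```

play_rows(plan=[[[0,0,0],[-3,-40,0],0.45],[[0,0,0],[-3,-40,0],0.45],[[0,0,0],[-3,-40,0],0.45],[[0,0,0],[-4,-40,0],0.45],[[0,0,0],[-4,-40,0],0.45]])

```text
time_s: 10.55
tool_pos: [0.6052, 0.0667, 0.1688]
tool_rot: [[1.0, -0.001, 0.001], [-0.001, -1.0, -0.0], [0.001, 0.0, -1.0]]
contact_force: [1.1, -0.2, 0.0]
opening: 0.448
gripper_force: 0.0
```

play_rows(plan=[[[0,0,0],[-4,-40,0],0.45],[[0,0,0],[-4,-40,0],0.45],[[0,0,0],[-4,-40,0],0.45],[[0,0,0],[-4,-40,0],0.45],[[0,0,0],[0,-20,0],0.45]])

```text
time_s: 10.97
tool_pos: [0.5886, 0.2493, 0.1687]
tool_rot: [[1.0, 0.002, 0.0], [0.002, -1.0, 0.002], [0.0, -0.002, -1.0]]
contact_force: [0.3, 0.9, 0.5]
opening: 0.449
gripper_force: 0.0
```

play_rows(plan=[[[0,0,0],[0,0,0],0.45],[[0,0,0],[0,0,0],0.45]])

```text
time_s: 11.13
tool_pos: [0.5894, 0.2458, 0.1683]
tool_rot: [[1.0, 0.002, 0.0], [0.002, -1.0, -0.001], [0.0, 0.001, -1.0]]
contact_force: [-0.4, -0.1, -0.2]
opening: 0.451
gripper_force: 0.0
```

Next I descend to spacer2 at (.590,.245), to a TCP z of about .0755.

play_rows(plan=[[[0,0,0],[1,1,25],0.45],[[0,0,0],[0,0,30],0.45],[[0,0,0],[0,0,20],0.45],[[0,0,0],[0,0,10],0.45],[[0,0,0],[0,0,4],0.45]])

```text
time_s: 11.55
tool_pos: [0.59, 0.242, 0.0776]
tool_rot: [[1.0, -0.002, -0.003], [-0.002, -1.0, -0.002], [-0.003, 0.002, -1.0]]
contact_force: [0.2, 0.6, 0.0]
opening: 0.447
gripper_force: 0.0
```

play_rows(plan=[[[0,0,0],[0,0,3],0.45],[[0,0,0],[0,0,0],0.2],[[0,0,0],[0,0,0],0],[[0,0,0],[0,0,0],0],[[0,0,0],[0,0,0],0]])

```text
time_s: 11.97
tool_pos: [0.5913, 0.2441, 0.0775]
tool_rot: [[1.0, -0.001, 0.002], [-0.001, -1.0, 0.001], [0.002, -0.001, -1.0]]
contact_force: [-0.4, 0.7, 0.4]
opening: 0.189
gripper_force: 0.3
```

play_rows(plan=[[[0,0,0],[0,0,0],0],[[0,0,0],[0,0,-5],0],[[0,0,0],[0,0,-10],0],[[0,0,0],[0,0,-15],0],[[0,0,0],[0,0,-20],0]])

```text
time_s: 12.38
tool_pos: [0.5897, 0.2439, 0.1256]
tool_rot: [[1.0, -0.0, -0.003], [-0.0, -1.0, -0.001], [-0.003, 0.001, -1.0]]
contact_force: [-0.2, -0.4, -1.6]
opening: 0.128
gripper_force: 30.0
```

play_rows(plan=[[[0,0,0],[0,0,-20],0],[[0,0,0],[0,0,-20],0],[[0,0,0],[0,0,0],0],[[0,0,0],[0,0,0],0]])

```text
time_s: 12.72
tool_pos: [0.5911, 0.244, 0.1673]
tool_rot: [[1.0, -0.001, 0.002], [-0.001, -1.0, 0.001], [0.002, -0.001, -1.0]]
contact_force: [-0.0, 0.3, -1.2]
opening: 0.129
gripper_force: 30.0
```

play_rows(plan=[[[0,0,0],[3,22,0],0],[[0,0,0],[4,37,0],0],[[0,0,0],[4,37,0],0],[[0,0,0],[4,37,0],0],[[0,0,0],[4,37,0],0]])

```text
time_s: 13.13
tool_pos: [0.6083, 0.0722, 0.1643]
tool_rot: [[1.0, -0.0, -0.004], [-0.0, -1.0, -0.001], [-0.004, 0.001, -1.0]]
contact_force: [0.7, -0.2, -0.9]
opening: 0.129
gripper_force: 30.0
```

play_rows(plan=[[[0,0,0],[4,37,0],0],[[0,0,0],[4,37,0],0],[[0,0,0],[4,37,0],0],[[0,0,0],[4,37,0],0],[[0,0,0],[3,37,0],0]])

```text
time_s: 13.55
tool_pos: [0.6273, -0.1128, 0.1642]
tool_rot: [[1.0, -0.001, -0.003], [-0.001, -1.0, 0.001], [-0.003, -0.001, -1.0]]
contact_force: [0.7, -0.0, -0.5]
opening: 0.127
gripper_force: 30.0
```

play_rows(plan=[[[0,0,0],[0,14,0],0],[[0,0,0],[0,0,10],0],[[0,0,0],[0,0,30],0],[[0,0,0],[0,0,30],0],[[0,0,0],[0,0,20],0]])

```text
time_s: 13.97
tool_pos: [0.6258, -0.1235, 0.0721]
tool_rot: [[1.0, -0.0, -0.006], [-0.0, -1.0, 0.002], [-0.006, -0.002, -1.0]]
contact_force: [0.3, -0.3, -1.0]
opening: 0.133
gripper_force: 30.0
```

play_rows(plan=[[[0,0,0],[0,0,10],0],[[0,0,0],[0,0,5],0],[[0,0,0],[0,0,3],0],[[0,0,0],[0,0,0],0],[[0,0,0],[0,0,0],0]])

```text
time_s: 14.38
tool_pos: [0.6293, -0.125, 0.0596]
tool_rot: [[1.0, -0.0, 0.002], [-0.0, -1.0, -0.0], [0.002, 0.0, -1.0]]
contact_force: [0.1, -0.4, -0.6]
opening: 0.132
gripper_force: 30.0
```

play_rows(plan=[[[0,0,0],[0,0,3],0],[[0,0,0],[0,0,3],0],[[0,0,0],[0,0,2],0],[[0,0,0],[0,0,0],0],[[0,0,0],[0,0,0],0]])

```text
time_s: 14.8
tool_pos: [0.6287, -0.1253, 0.0512]
tool_rot: [[1.0, -0.001, 0.001], [-0.001, -1.0, -0.0], [0.001, 0.0, -1.0]]
contact_force: [-1.2, 0.9, 3.0]
opening: 0.126
gripper_force: 30.0
```

play_rows(plan=[[[0,0,0],[0,0,0],0.45],[[0,0,0],[0,0,0],0.45],[[0,0,0],[0,0,0],0.45],[[0,0,0],[0,0,-20],0.45],[[0,0,0],[0,0,-40],0.45]])

```text
time_s: 15.22
tool_pos: [0.6248, -0.1245, 0.1057]
tool_rot: [[1.0, -0.001, -0.012], [-0.001, -1.0, 0.002], [-0.012, -0.002, -1.0]]
contact_force: [0.2, 0.4, -0.0]
opening: 0.443
gripper_force: 0.0
```

play_rows(plan=[[[0,0,0],[0,0,-40],0.45],[[0,0,0],[-20,0,-35],0.45],[[0,0,0],[-38,3,-15],0.45],[[0,0,0],[-38,3,-15],0.45],[[0,0,0],[-38,3,-15],0.45]])

```text
time_s: 15.63
tool_pos: [0.4929, -0.134, 0.2311]
tool_rot: [[1.0, -0.0, 0.0], [-0.0, -1.0, -0.0], [0.0, 0.0, -1.0]]
contact_force: [-0.6, -0.4, 0.5]
opening: 0.45
gripper_force: 0.0
```

play_rows(plan=[[[0,0,0],[-38,3,-5],0.45],[[0,0,0],[-38,3,-5],0.45],[[0,0,0],[-38,3,-5],0.45],[[0,0,0],[-38,3,-5],0.45],[[0,0,0],[0,0,0],0.45]])

```text
time_s: 16.05
tool_pos: [0.3366, -0.1453, 0.251]
tool_rot: [[1.0, -0.003, -0.002], [-0.003, -1.0, -0.0], [-0.002, 0.0, -1.0]]
contact_force: [-0.2, 0.2, -1.1]
opening: 0.45
gripper_force: 0.0
```

```bash
python3 - <<'E'
from h import *
s=st();C=cam('wrist');im=ctrl.snapshot('wrist');cv2.imwrite('pics/w5.png',im);np.savez('pics/w5.npz',K=C[0],R=C[1],t=C[2])
E
```

```text
t 16.05 p [ 0.3366 -0.1453  0.251 ] open 0.45 gf 0.0 F [-0.2  0.2 -1.1]
[[1.0, -0.003, -0.002], [-0.003, -1.0, -0.0], [-0.002, 0.0, -1.0]]
```

View pics/w5.png

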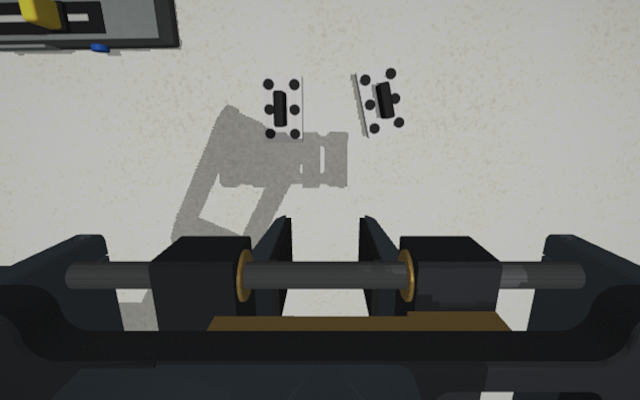

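The view shows block A with holes around (281,108), nearly straight, and block B around (382,100), yawed.

```bash
cat >> h.py <<'E'
def holes(im,C,z=.03,v1=215):
    h=cv2.inRange(cv2.cvtColor(im,cv2.COLOR_BGR2HSV),(0,0,0),(180,255,60));h[v1:]=0
    n,l,s,c=cv2.connectedComponentsWithStats(h)
    return [(c[i].round(1),s[i].tolist(),np.round(ray(C,*c[i],z)[:2]*1000,1)) for i in range(1,n) if 30<s[i,4]<1500]
E
python3 - <<'E'
from h import *
im=cv2.imread('pics/w5.png');C=ldc('pics/w5.npz')
for a in holes(im,C): print(a)
E
```

```text
(array([9.4, 8.7]), [0, 3, 21, 12, 237], array([530.7, 209.5]))
(array([390.4,  73.3]), [386, 69, 10, 10, 79], array([ 461.3, -224.6]))
(array([364.9,  79.6]), [361, 75, 9, 10, 72], array([ 454.4, -194.6]))
(array([267.9,  83.8]), [264, 79, 9, 10, 72], array([450.1, -78.2]))
(array([294. ,  84.2]), [290, 80, 9, 10, 72], array([ 449.6, -109.5]))
(array([385.8,  99.8]), [376, 82, 24, 36, 538], array([ 431.4, -220.7]))
(array([278.1, 108.3]), [265, 91, 22, 35, 483], array([421.9, -89.1]))
(array([369.7, 104.3]), [366, 100, 9, 10, 70], array([ 426.2, -201.4]))
(array([294.2, 109.3]), [290, 105, 9, 10, 70], array([ 420.6, -108.8]))
(array([398.6, 122. ]), [394, 118, 10, 9, 67], array([ 405.1, -237.9]))
(array([374. , 128.1]), [370, 124, 9, 9, 68], array([ 397.9, -207.7]))
(array([269.9, 133.1]), [266, 129, 9, 9, 66], array([392.2, -77.4]))
(array([294.6, 133.6]), [291, 129, 9, 10, 64], array([ 391.5, -108.5]))
```

play_rows(plan=[[[0,0,0],[28,-17,20],0.45],[[0,0,0],[28,-17,20],0.45],[[0,0,0],[28,-18,20],0.45],[[0,0,0],[0,0,30],0.45],[[0,0,0],[0,0,30],0.45]])

```text
time_s: 16.52
tool_pos: [0.4295, -0.0931, 0.1293]
tool_rot: [[1.0, 0.002, 0.003], [0.002, -1.0, -0.0], [0.003, 0.0, -1.0]]
contact_force: [0.3, 0.3, -0.9]
opening: 0.45
gripper_force: 0.0
```

play_rows(plan=[[[0,0,0],[0,0,20],0.45],[[0,0,0],[0,0,20],0.45],[[0,0,0],[0,0,15],0.45],[[0,0,0],[0,0,8],0.45],[[0,0,0],[0,0,0],0.45]])

```text
time_s: 16.93
tool_pos: [0.4261, -0.0936, 0.0656]
tool_rot: [[1.0, -0.0, -0.004], [-0.0, -1.0, 0.001], [-0.004, -0.001, -1.0]]
contact_force: [-0.2, -0.4, 0.5]
opening: 0.451
gripper_force: 0.0
```

play_rows(plan=[[[0,0,0],[0,0,0],0.45],[[0,0,0],[0,0,0],0.45]])

```text
time_s: 17.1
tool_pos: [0.4276, -0.0942, 0.0682]
tool_rot: [[1.0, -0.001, 0.002], [-0.001, -1.0, -0.001], [0.002, 0.001, -1.0]]
contact_force: [0.2, -0.2, -0.9]
opening: 0.452
gripper_force: 0.0
```

play_rows(plan=[[[0,0,0],[-6.5,0,8],0.45],[[0,0,0],[0,0,8],0.45],[[0,0,0],[0,0,5],0.45],[[0,0,0],[0,0,0],0.45],[[0,0,0],[0,0,0],0]])

```text
time_s: 17.52
tool_pos: [0.4203, -0.0941, 0.0465]
tool_rot: [[1.0, -0.001, 0.0], [-0.001, -1.0, -0.0], [0.0, 0.0, -1.0]]
contact_force: [-0.3, -0.1, 0.5]
opening: 0.408
gripper_force: 0.0
```

play_rows(plan=[[[0,0,0],[0,0,0],0],[[0,0,0],[0,0,0],0],[[0,0,0],[0,0,0],0],[[0,0,0],[0,0,0],0],[[0,0,0],[0,0,0],0]])

```text
time_s: 17.93
tool_pos: [0.4197, -0.094, 0.0464]
tool_rot: [[1.0, -0.001, -0.0], [-0.001, -1.0, -0.0], [-0.0, 0.0, -1.0]]
contact_force: [0.4, -0.1, -2.7]
opening: 0.131
gripper_force: 30.0
```

play_rows(plan=[[[0,0,0],[0,0,-5],0],[[0,0,0],[0,0,-15],0],[[0,0,0],[0,0,-25],0],[[0,0,0],[0,0,-35],0],[[0,0,0],[0,0,-35],0]])

```text
time_s: 18.35
tool_pos: [0.4188, -0.0938, 0.1623]
tool_rot: [[1.0, -0.001, -0.003], [-0.001, -1.0, 0.001], [-0.003, -0.001, -1.0]]
contact_force: [1.8, -0.3, -2.7]
opening: 0.128
gripper_force: 30.0
```

play_rows(plan=[[[0,0,0],[0,0,-20],0],[[0,0,0],[0,0,0],0],[[0,0,0],[0,0,0],0]])

```text
time_s: 18.6
tool_pos: [0.42, -0.0941, 0.1819]
tool_rot: [[1.0, -0.001, 0.002], [-0.001, -1.0, -0.001], [0.002, 0.001, -1.0]]
contact_force: [0.1, 0.6, -3.2]
opening: 0.129
gripper_force: 30.0
```

play_rows(plan=[[[0,0,0],[12,-18,0],0],[[0,0,0],[20,-30,0],0],[[0,0,0],[20,-30,0],0],[[0,0,0],[20,-30,0],0],[[0,0,0],[20,-30,0],0]])

```text
time_s: 19.02
tool_pos: [0.511, 0.0452, 0.1787]
tool_rot: [[1.0, -0.001, -0.005], [-0.001, -1.0, -0.001], [-0.005, 0.001, -1.0]]
contact_force: [0.5, -0.4, -1.8]
opening: 0.131
gripper_force: 30.0
```

play_rows(plan=[[[0,0,0],[20,-30,0],0],[[0,0,0],[20,-30,0],0],[[0,0,0],[20,-30,0],0],[[0,0,0],[18,-30,0],0],[[0,0,0],[0,-2,0],0]])

```text
time_s: 19.43
tool_pos: [0.592, 0.1708, 0.1777]
tool_rot: [[1.0, 0.003, -0.002], [0.003, -1.0, 0.002], [-0.002, -0.002, -1.0]]
contact_force: [0.5, 0.1, -2.5]
opening: 0.133
gripper_force: 30.0
```

play_rows(plan=[[[0,0,0],[0,0,10],0],[[0,0,0],[0,0,20],0],[[0,0,0],[0,0,20],0],[[0,0,0],[0,0,10],0],[[0,0,0],[0,0,0],0]])

```text
time_s: 19.85
tool_pos: [0.5867, 0.164, 0.1169]
tool_rot: [[1.0, -0.002, -0.009], [-0.002, -1.0, -0.003], [-0.009, 0.003, -1.0]]
contact_force: [-0.6, -0.1, -2.4]
opening: 0.128
gripper_force: 30.0
```

play_rows(plan=[[[0,0,0],[0,0,0],0],[[0,0,0],[0,0,0],0]])

```text
time_s: 20.02
tool_pos: [0.5905, 0.1654, 0.122]
tool_rot: [[1.0, -0.001, 0.001], [-0.001, -1.0, 0.0], [0.001, -0.0, -1.0]]
contact_force: [0.7, 0.1, -2.1]
opening: 0.127
gripper_force: 30.0
```

```bash
python3 - <<'E'
from h import *
s=st();C=cam('wrist');im=ctrl.snapshot('wrist');cv2.imwrite('pics/w6.png',im);np.savez('pics/w6.npz',K=C[0],R=C[1],t=C[2])
E
```

```text
t 20.02 p [0.5905 0.1654 0.122 ] open 0.127 gf 30.0 F [ 0.7  0.1 -2.1]
[[1.0, -0.001, 0.001], [-0.001, -1.0, 0.0], [0.001, -0.0, -1.0]]
```

View pics/w6.png

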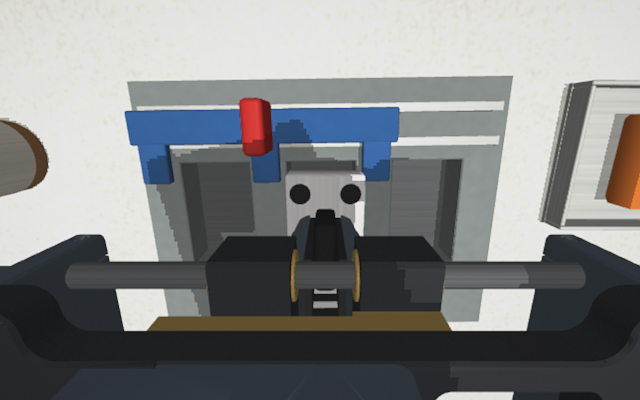

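The view shows block A hovering over the middle recess, between the comb teeth at (265,165) and (376,160). It looks aligned, so I'll lower it.

play_rows(plan=[[[0,0,0],[0,0.5,8],0],[[0,0,0],[0,0,8],0],[[0,0,0],[0,0,6],0],[[0,0,0],[0,0,4],0],[[0,0,0],[0,0,0],0]])

```text
time_s: 20.48
tool_pos: [0.59, 0.1662, 0.0944]
tool_rot: [[1.0, -0.001, -0.001], [-0.001, -1.0, 0.001], [-0.001, -0.001, -1.0]]
contact_force: [1.2, 4.6, -3.6]
opening: 0.13
gripper_force: 30.0
```

play_rows(plan=[[[0,0,0],[0,-0.5,5],0],[[0,0,0],[0,0,5],0],[[0,0,0],[0,0,4],0],[[0,0,0],[0,0,2],0],[[0,0,0],[0,0,0],0]])

```text
time_s: 20.9
tool_pos: [0.5902, 0.1663, 0.0789]
tool_rot: [[1.0, -0.001, 0.0], [-0.001, -1.0, 0.001], [0.0, -0.001, -1.0]]
contact_force: [2.1, 4.9, -4.0]
opening: 0.13
gripper_force: 30.0
```

play_rows(plan=[[[0,0,0],[0,0,0],0],[[0,0,0],[0,0,0],0]])

```text
time_s: 21.07
tool_pos: [0.5902, 0.1663, 0.0789]
tool_rot: [[1.0, -0.001, -0.0], [-0.001, -1.0, 0.001], [-0.0, -0.001, -1.0]]
contact_force: [1.8, 4.7, -4.4]
opening: 0.128
gripper_force: 30.0
```

play_rows(plan=[[[0,0,0],[0.3,-0.8,1],0],[[0,0,0],[0,0,1.5],0],[[0,0,0],[0,0,1],0],[[0,0,0],[0,0,0],0],[[0,0,0],[0,0,0],0]])

```text
time_s: 21.48
tool_pos: [0.5905, 0.1664, 0.0764]
tool_rot: [[1.0, -0.001, 0.0], [-0.001, -1.0, -0.0], [0.0, 0.0, -1.0]]
contact_force: [-1.2, 2.4, 2.6]
opening: 0.131
gripper_force: 30.0
```

play_rows(plan=[[[0,0,0],[0,0,1],0],[[0,0,0],[0,0,0],0],[[0,0,0],[0,0,0],0.45],[[0,0,0],[0,0,0],0.45],[[0,0,0],[0,0,0],0.45]])

```text
time_s: 21.9
tool_pos: [0.5903, 0.166, 0.0746]
tool_rot: [[1.0, -0.001, -0.0], [-0.001, -1.0, -0.001], [-0.0, 0.001, -1.0]]
contact_force: [-0.1, 0.4, -0.3]
opening: 0.314
gripper_force: 0.0
```

play_rows(plan=[[[0,0,0],[0,0,-25],0.45],[[0,0,0],[0,0,-40],0.45],[[0,0,0],[-10,0,-35],0.45],[[0,0,0],[-28,30,0],0.45],[[0,0,0],[-28,30,0],0.45]])

```text
time_s: 22.32
tool_pos: [0.5258, 0.1068, 0.1769]
tool_rot: [[1.0, 0.002, 0.006], [0.002, -1.0, 0.0], [0.006, -0.0, -1.0]]
contact_force: [-0.5, -0.6, 0.4]
opening: 0.446
gripper_force: 0.0
```

play_rows(plan=[[[0,0,0],[-25,32,-10],0.45],[[0,0,0],[-25,32,-10],0.45],[[0,0,0],[-25,32,-10],0.45],[[0,0,0],[-25,32,-10],0.45],[[0,0,0],[-25,32,-10],0.45]])

```text
time_s: 22.73
tool_pos: [0.3979, -0.054, 0.2249]
tool_rot: [[1.0, -0.0, -0.001], [-0.0, -1.0, -0.001], [-0.001, 0.001, -1.0]]
contact_force: [1.1, -0.7, 0.6]
opening: 0.451
gripper_force: 0.0
```

play_rows(plan=[[[0,0,0],[-20,32,-5],0.45],[[0,0,0],[-20,32,-5],0.45],[[0,0,0],[-15,32,-5],0.45],[[0,0,0],[0,32,0],0.45],[[0,0,0],[0,0,0],0.45]])

```text
time_s: 23.15
tool_pos: [0.344, -0.1853, 0.2402]
tool_rot: [[1.0, -0.007, 0.001], [-0.007, -1.0, -0.004], [0.001, 0.004, -1.0]]
contact_force: [-0.1, -1.0, 0.2]
opening: 0.449
gripper_force: 0.0
```

```bash
python3 - <<'E'
from h import *
s=st();C=cam('wrist');im=ctrl.snapshot('wrist');cv2.imwrite('pics/w7.png',im);np.savez('pics/w7.npz',K=C[0],R=C[1],t=C[2])
for a in holes(im,C): print(a)
E
```

```text
t 23.15 p [ 0.344  -0.1853  0.2402] open 0.449 gf 0.0 F [-0.1 -1.   0.2]
[[1.0, -0.007, 0.001], [-0.007, -1.0, -0.004], [0.001, 0.004, -1.0]]
(array([31.6, 24.8]), [0, 8, 60, 34, 1437], array([520.7, 137.3]))
(array([356.1,  79.7]), [352, 75, 10, 11, 79], array([ 461.2, -224.2]))
(array([330.2,  86.5]), [326, 82, 10, 10, 78], array([ 454., -194.]))
(array([351.5, 107. ]), [342, 89, 25, 37, 491], array([ 430.9, -219.3]))
(array([336. , 111.4]), [332, 107, 9, 10, 75], array([ 426. , -200.8]))
(array([366.1, 129.4]), [362, 125, 9, 10, 70], array([ 404.7, -237.5]))
(array([341.4, 135.8]), [337, 131, 10, 10, 72], array([ 397.4, -207.5]))
```

View pics/w7.png

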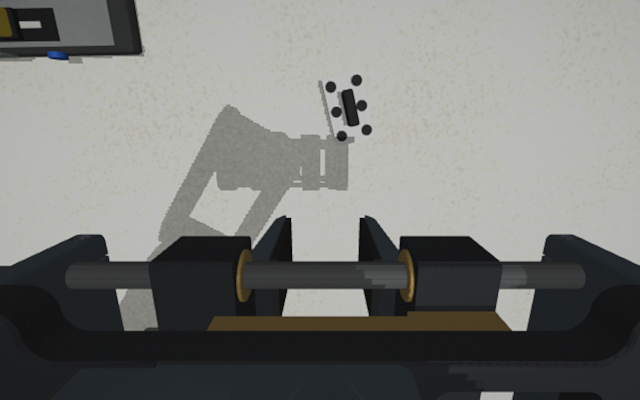

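The view shows block B unmoved, with its fin at (351,107), centre (429,-216) mm and yaw 13.2°.

play_rows(plan=[[[0,0,0],[27,10,20],0.45],[[0,0,0],[27,10,20],0.45],[[0,0,0],[27,9,20],0.45],[[0,0,-6.6],[0,0,30],0.45],[[0,0,-6.6],[0,0,30],0.45]])

```text
time_s: 23.62
tool_pos: [0.4274, -0.2092, 0.1185]
tool_rot: [[0.972, 0.234, 0.001], [0.234, -0.972, -0.0], [0.001, 0.001, -1.0]]
contact_force: [-0.2, -0.1, 0.4]
opening: 0.446
gripper_force: 0.0
```

play_rows(plan=[[[0,0,0],[0,0,20],0.45],[[0,0,0],[0,0,20],0.45],[[0,0,0],[0,0,0],0.45],[[0,0,0],[0,0,0],0.45],[[0,0,0],[0,0,0],0.45]])

```text
time_s: 24.03
tool_pos: [0.4264, -0.2095, 0.0806]
tool_rot: [[0.974, 0.228, 0.001], [0.228, -0.974, -0.001], [0.001, 0.001, -1.0]]
contact_force: [0.4, -0.8, 0.1]
opening: 0.452
gripper_force: 0.0
```

```bash
python3 - <<'E'
from h import *
s=st();R=np.array(s['tool_rot']);print(R.T@(np.array([.4285,-.2160,.0465])-s['tool_pos'])*1000)
E
```

```text
t 24.03 p [ 0.4264 -0.2095  0.0806] open 0.452 gf 0.0 F [ 0.4 -0.8  0.1]
[[0.974, 0.228, 0.001], [0.228, -0.974, -0.001], [0.001, 0.001, -1.0]]
[ 0.50542057  6.81535953 34.14614102]
```

play_rows(plan=[[[0,0,0],[0.5,6.8,10],0.45],[[0,0,0],[0,0,14],0.45],[[0,0,0],[0,0,10],0.45],[[0,0,0],[0,0,0],0.45],[[0,0,0],[0,0,0],0]])

```text
time_s: 24.45
tool_pos: [0.4279, -0.2166, 0.046]
tool_rot: [[0.974, 0.227, 0.0], [0.227, -0.974, -0.0], [0.0, 0.0, -1.0]]
contact_force: [0.2, 0.4, 0.3]
opening: 0.401
gripper_force: 0.0
```

play_rows(plan=[[[0,0,0],[0,0,0],0],[[0,0,0],[0,0,0],0],[[0,0,0],[0,0,0],0],[[0,0,0],[0,0,0],0],[[0,0,0],[0,0,0],0]])

```text
time_s: 24.87
tool_pos: [0.4279, -0.2163, 0.0462]
tool_rot: [[0.974, 0.228, 0.001], [0.228, -0.974, -0.0], [0.001, 0.001, -1.0]]
contact_force: [-0.8, 0.3, 1.9]
opening: 0.131
gripper_force: 30.0
```

play_rows(plan=[[[0,0,0],[0,0,-5],0],[[0,0,0],[0,0,-15],0],[[0,0,0],[0,0,-25],0],[[0,0,0],[0,0,-35],0],[[0,0,0],[0,0,-35],0]])

```text
time_s: 25.28
tool_pos: [0.4265, -0.2156, 0.1614]
tool_rot: [[0.974, 0.228, -0.003], [0.228, -0.974, 0.001], [-0.002, -0.002, -1.0]]
contact_force: [1.3, -0.4, -1.5]
opening: 0.132
gripper_force: 30.0
```

play_rows(plan=[[[0,0,6.6],[0,0,-20],0],[[0,0,6.6],[0,0,0],0],[[0,0,0],[0,0,0],0],[[0,0,0],[0,0,0],0]])

```text
time_s: 25.62
tool_pos: [0.4269, -0.2158, 0.1805]
tool_rot: [[1.0, 0.002, -0.001], [0.002, -1.0, 0.0], [-0.001, -0.001, -1.0]]
contact_force: [-0.8, 0.6, -3.1]
opening: 0.129
gripper_force: 30.0
```

play_rows(plan=[[[0,0,0],[10,-18,0],0],[[0,0,0],[18,-33,0],0],[[0,0,0],[18,-33,0],0],[[0,0,0],[18,-33,0],0],[[0,0,0],[18,-33,0],0]])

```text
time_s: 26.03
tool_pos: [0.5093, -0.0646, 0.1793]
tool_rot: [[1.0, 0.002, -0.003], [0.002, -1.0, 0.0], [-0.003, -0.0, -1.0]]
contact_force: [0.0, -1.3, -1.4]
opening: 0.13
gripper_force: 30.0
```

play_rows(plan=[[[0,0,0],[18,-33,0],0],[[0,0,0],[18,-33,0],0],[[0,0,0],[18,-33,0],0],[[0,0,0],[18,-33,0],0],[[0,0,0],[10,-20,0],0]])

```text
time_s: 26.45
tool_pos: [0.5926, 0.0891, 0.1789]
tool_rot: [[1.0, 0.004, -0.002], [0.004, -1.0, 0.001], [-0.002, -0.001, -1.0]]
contact_force: [0.1, 0.7, -2.1]
opening: 0.126
gripper_force: 30.0
```

play_rows(plan=[[[0,0,0],[0,0,10],0],[[0,0,0],[0,0,20],0],[[0,0,0],[0,0,20],0],[[0,0,0],[0,0,10],0],[[0,0,0],[0,0,0],0]])

```text
time_s: 26.87
tool_pos: [0.589, 0.085, 0.1168]
tool_rot: [[1.0, 0.0, -0.009], [0.0, -1.0, -0.001], [-0.009, 0.001, -1.0]]
contact_force: [0.2, 0.0, -1.8]
opening: 0.127
gripper_force: 30.0
```

play_rows(plan=[[[0,0,0],[0,0,0],0],[[0,0,0],[0,0,0],0],[[0,0,0],[0,0,0],0]])

```text
time_s: 27.12
tool_pos: [0.5927, 0.0855, 0.122]
tool_rot: [[1.0, -0.001, 0.002], [-0.001, -1.0, 0.0], [0.002, -0.0, -1.0]]
contact_force: [-0.2, 1.3, -1.7]
opening: 0.132
gripper_force: 30.0
```

```bash
python3 - <<'E'
from h import *
s=st();C=cam('wrist');im=ctrl.snapshot('wrist');cv2.imwrite('pics/w8.png',im);np.savez('pics/w8.npz',K=C[0],R=C[1],t=C[2])
E
```

```text
t 27.12 p [0.5927 0.0855 0.122 ] open 0.132 gf 30.0 F [-0.2  1.3 -1.7]
[[1.0, -0.001, 0.002], [-0.001, -1.0, 0.0], [0.002, -0.0, -1.0]]
```

View pics/w8.png

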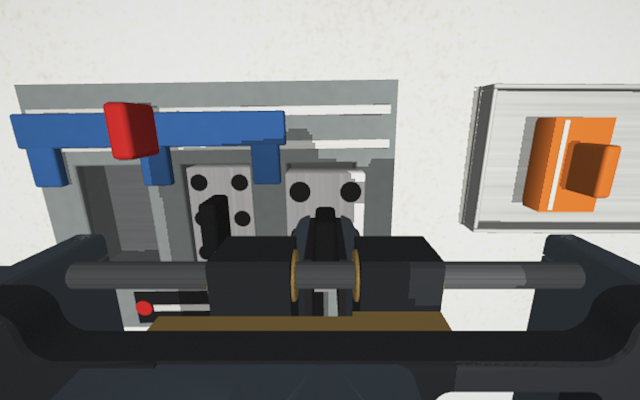

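The view shows block A seated at about (220,200), block B over recess 0, and a spacer upright in the tray at (590,165).

play_rows(plan=[[[0,0,0],[-1.3,-0.6,8],0],[[0,0,0],[0,0,8],0],[[0,0,0],[0,0,6],0],[[0,0,0],[0,0,4],0],[[0,0,0],[0,0,0],0]])

```text
time_s: 27.58
tool_pos: [0.5897, 0.0864, 0.0933]
tool_rot: [[1.0, -0.001, -0.003], [-0.001, -1.0, -0.0], [-0.003, 0.0, -1.0]]
contact_force: [0.2, 1.4, -2.2]
opening: 0.128
gripper_force: 30.0
```

play_rows(plan=[[[0,0,0],[0,0,5],0],[[0,0,0],[0,0,5],0],[[0,0,0],[0,0,4],0],[[0,0,0],[0,0,2],0],[[0,0,0],[0,0,0],0]])

```text
time_s: 28.0
tool_pos: [0.5903, 0.0864, 0.0781]
tool_rot: [[1.0, -0.001, -0.001], [-0.001, -1.0, 0.0], [-0.001, -0.0, -1.0]]
contact_force: [-0.3, 1.4, -3.8]
opening: 0.128
gripper_force: 30.0
```

play_rows(plan=[[[0,0,0],[0,0,1],0],[[0,0,0],[0,0,1],0],[[0,0,0],[0,0,0],0],[[0,0,0],[0,0,0],0]])

```text
time_s: 28.33
tool_pos: [0.5907, 0.0864, 0.0768]
tool_rot: [[1.0, -0.001, 0.0], [-0.001, -1.0, 0.0], [0.0, -0.0, -1.0]]
contact_force: [-0.0, 2.2, -2.7]
opening: 0.13
gripper_force: 30.0
```

play_rows(plan=[[[0,0,0],[0,0,1],0],[[0,0,0],[0,0,0.8],0],[[0,0,0],[0,0,0],0],[[0,0,0],[0,0,0],0.45],[[0,0,0],[0,0,0],0.45]])

```text
time_s: 28.75
tool_pos: [0.591, 0.086, 0.0754]
tool_rot: [[1.0, -0.001, 0.001], [-0.001, -1.0, -0.001], [0.001, 0.001, -1.0]]
contact_force: [-0.9, 0.3, -1.1]
opening: 0.244
gripper_force: 0.0
```

play_rows(plan=[[[0,0,0],[0,0,0],0.45],[[0,0,0],[0,0,-25],0.45],[[0,0,0],[0,0,-40],0.45],[[0,0,0],[0,0,-40],0.45],[[0,0,0],[-10,-30,-15],0.45]])

```text
time_s: 29.17
tool_pos: [0.5848, 0.1131, 0.2006]
tool_rot: [[1.0, -0.005, 0.011], [-0.005, -1.0, -0.001], [0.011, 0.001, -1.0]]
contact_force: [1.4, 0.3, 1.0]
opening: 0.454
gripper_force: 0.0
```

play_rows(plan=[[[0,0,0],[0,-30,0],0.45],[[0,0,0],[0,-30,0],0.45],[[0,0,0],[0,0,0],0.45],[[0,0,0],[0,0,0],0.45],[[0,0,0],[0,0,0],0.45]])

```text
time_s: 29.58
tool_pos: [0.5805, 0.1758, 0.1945]
tool_rot: [[1.0, -0.0, -0.001], [-0.0, -1.0, -0.001], [-0.001, 0.001, -1.0]]
contact_force: [-0.1, -1.1, -0.8]
opening: 0.449
gripper_force: 0.0
```

```bash
python3 - <<'E'
from h import *
s=st();C=cam('wrist');im=ctrl.snapshot('wrist');cv2.imwrite('pics/w9.png',im);np.savez('pics/w9.npz',K=C[0],R=C[1],t=C[2])
for a in holes(im,C,.06): print(a)
for n,z in [('red',.102),('yellow',.0985)]:
    for s,m in blobs(im,n): print(n,s,[np.round(x,1) for x in rectz(C,m,z)])
E
```

```text
t 29.58 p [0.5805 0.1758 0.1945] open 0.449 gf 0.0 F [-0.1 -1.1 -0.8]
[[1.0, -0.0, -0.001], [-0.0, -1.0, -0.001], [-0.001, 0.001, -1.0]]
(array([231.8, 175.3]), [225, 143, 14, 70, 483], array([599.2, 268.4]))
(array([399.6, 152.8]), [394, 147, 12, 12, 107], array([621.4, 101.2]))
(array([431. , 152.8]), [426, 147, 11, 12, 104], array([621.4,  70.2]))
(array([318.5, 154.6]), [313, 149, 12, 12, 112], array([619.8, 181.2]))
(array([350. , 154.5]), [345, 149, 11, 12, 113], array([619.8, 150.1]))
(array([419.1, 186.6]), [407, 163, 27, 52, 951], array([587.3,  79.2]))
(array([334.5, 187. ]), [329, 165, 13, 45, 536], array([586.9, 165.1]))
(array([397.8, 181.5]), [392, 176, 12, 12, 97], array([592.5, 101.1]))
(array([318.8, 183.2]), [313, 178, 12, 11, 104], array([590.9, 181.1]))
(array([349.3, 183.1]), [344, 178, 12, 11, 104], array([590.9, 150.1]))
(array([395.9, 208.8]), [391, 204, 11, 11, 91], array([563.6, 101.2]))
(array([318.9, 210.2]), [314, 206, 11, 9, 89], array([562.3, 181.1]))
(array([348.9, 210.2]), [344, 206, 11, 9, 87], array([562.2, 150. ]))
red [277, 92, 21, 42, 751] [array([658.7, 205.7]), array([32.2, 15.3]), np.float64(0.8)]
```

View pics/w9.png

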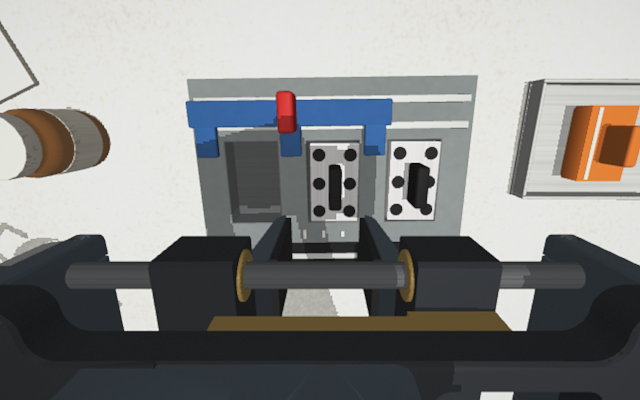

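The view shows both blocks flush, at (334,183) and (413,180), the comb open with its fin at (286,111), and recess 2 empty. Next I go to the comb grip.

play_rows(plan=[[[0,0,0],[27,-10,0],0.45],[[0,0,0],[27,-10,0],0.45],[[0,0,0],[26,-10,15],0.45],[[0,0,0],[0,0,30],0.45],[[0,0,0],[0,0,20],0.45]])

```text
time_s: 30.05
tool_pos: [0.6616, 0.2049, 0.1274]
tool_rot: [[1.0, -0.002, -0.001], [-0.002, -1.0, -0.001], [-0.001, 0.001, -1.0]]
contact_force: [-1.3, -0.3, -1.3]
opening: 0.452
gripper_force: 0.0
```

play_rows(plan=[[[0,0,0],[0,0,0],0.45],[[0,0,0],[0,0,0],0.45],[[0,0,0],[0,0,0],0.45]])

```text
time_s: 30.3
tool_pos: [0.6615, 0.2056, 0.1314]
tool_rot: [[1.0, -0.002, 0.002], [-0.002, -1.0, 0.0], [0.002, -0.0, -1.0]]
contact_force: [0.3, -0.2, 0.6]
opening: 0.448
gripper_force: 0.0
```

play_rows(plan=[[[0,0,0],[-1,0,14],0.45],[[0,0,0],[0,0,16],0.45],[[0,0,0],[0,0,10],0.45],[[0,0,0],[0,0,0],0.45],[[0,0,0],[0,0,0],0]])

```text
time_s: 30.72
tool_pos: [0.66, 0.2062, 0.0909]
tool_rot: [[1.0, -0.001, 0.001], [-0.001, -1.0, 0.0], [0.001, -0.0, -1.0]]
contact_force: [0.6, 0.1, -0.1]
opening: 0.4
gripper_force: 0.0
```

play_rows(plan=[[[0,0,0],[0,0,0],0],[[0,0,0],[0,0,0],0],[[0,0,0],[0,0,0],0],[[0,0,0],[0,0,0],0]])

```text
time_s: 31.05
tool_pos: [0.6604, 0.207, 0.0911]
tool_rot: [[1.0, 0.0, 0.002], [0.0, -1.0, 0.001], [0.002, -0.001, -1.0]]
contact_force: [-1.3, 1.6, 2.8]
opening: 0.148
gripper_force: 30.0
```

play_rows(plan=[[[0,0,0],[0,8,0],0],[[0,0,0],[0,10,0],0],[[0,0,0],[0,10,0],0],[[0,0,0],[0,8,0],0],[[0,0,0],[0,0,0],0]])

```text
time_s: 31.47
tool_pos: [0.6608, 0.1688, 0.0911]
tool_rot: [[1.0, -0.002, 0.003], [-0.002, -1.0, 0.001], [0.003, -0.001, -1.0]]
contact_force: [2.7, 3.5, 4.4]
opening: 0.155
gripper_force: 30.0
```

play_rows(plan=[[[0,0,0],[0,2,0],0],[[0,0,0],[0,2,0],0],[[0,0,0],[0,1.5,0],0],[[0,0,0],[0,0,0],0],[[0,0,0],[0,0,0],0]])

```text
time_s: 31.88
tool_pos: [0.6608, 0.1687, 0.0911]
tool_rot: [[1.0, -0.002, 0.004], [-0.002, -1.0, 0.008], [0.004, -0.008, -1.0]]
contact_force: [2.3, 14.0, 4.7]
opening: 0.158
gripper_force: 30.0
```

play_rows(plan=[[[0,0,0],[0,-3,0],0],[[0,0,0],[0,0,0],0.45],[[0,0,0],[0,0,0],0.45],[[0,0,0],[0,0,-20],0.45],[[0,0,0],[0,0,-40],0.45]])

```text
time_s: 32.3
tool_pos: [0.6553, 0.1651, 0.1436]
tool_rot: [[1.0, -0.003, -0.015], [-0.003, -1.0, -0.005], [-0.015, 0.005, -1.0]]
contact_force: [0.5, -0.3, 0.3]
opening: 0.417
gripper_force: 0.0
```

play_rows(plan=[[[0,0,0],[0,0,-40],0.45],[[0,0,0],[-40,8,-10],0.45],[[0,0,0],[-40,8,-10],0.45],[[0,0,0],[-40,8,-10],0.45],[[0,0,0],[-40,8,0],0.45]])

```text
time_s: 32.72
tool_pos: [0.499, 0.1344, 0.2204]
tool_rot: [[1.0, -0.003, 0.001], [-0.003, -1.0, -0.001], [0.001, 0.001, -1.0]]
contact_force: [0.2, -0.4, 0.9]
opening: 0.451
gripper_force: 0.0
```

play_rows(plan=[[[0,0,0],[-40,8,0],0.45],[[0,0,0],[-20,0,0],0.45],[[0,0,0],[0,0,0],0.45],[[0,0,0],[0,0,0],0.45]])

```text
time_s: 33.05
tool_pos: [0.4396, 0.127, 0.2196]
tool_rot: [[1.0, -0.002, -0.0], [-0.002, -1.0, -0.001], [-0.0, 0.001, -1.0]]
contact_force: [0.9, -0.2, 0.2]
opening: 0.452
gripper_force: 0.0
```

```bash
python3 - <<'E'
from h import *
s=st();C=cam('wrist');im=ctrl.snapshot('wrist');cv2.imwrite('pics/w10.png',im);np.savez('pics/w10.npz',K=C[0],R=C[1],t=C[2])
for n,z in [('red',.102),('yellow',.0985),('blue',.07)]:
    for s,m in blobs(im,n): print(n,s,[np.round(x,1) for x in rectz(C,m,z)])
E
```

```text
t 33.05 p [0.4396 0.127  0.2196] open 0.452 gf 0.0 F [ 0.9 -0.2  0.2]
[[1.0, -0.002, -0.0], [-0.002, -1.0, -0.001], [-0.0, 0.001, -1.0]]
red [210, 115, 14, 15, 161] [array([510.4, 224.3]), array([12. , 11.9]), np.float64(42.7)]
yellow [313, 106, 16, 29, 451] [array([511.8, 130. ]), array([13.8, 24.7]), np.float64(89.8)]
blue [185, 0, 20, 2, 40] [array([617.4, 244.6]), array([17.4,  0.8]), np.float64(89.9)]
blue [328, 141, 14, 3, 42] [array([489.9, 116.1]), array([13.4,  2. ]), np.float64(89.8)]
```

View pics/w10.png

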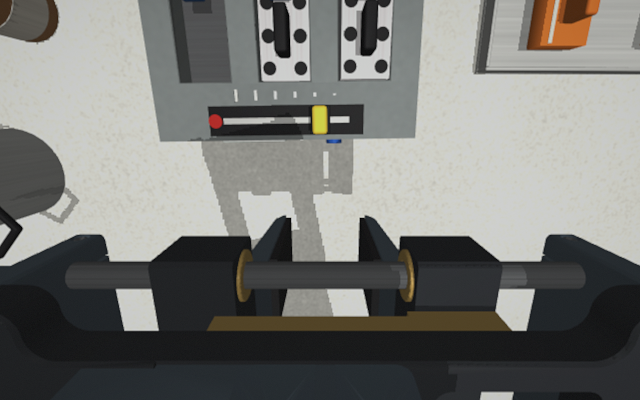

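The view shows the yellow fin at (320,120), or (.5115,.130) m, the red dot at (216,121), and a comb tooth over recess 2. I'll grip the selector.

play_rows(plan=[[[0,0,0],[24,-1,10],0.45],[[0,0,0],[24,-1,20],0.45],[[0,0,0],[24,-1,30],0.45],[[0,0,0],[0,0,25],0.45],[[0,0,0],[0,0,10],0.45]])

```text
time_s: 33.52
tool_pos: [0.5126, 0.1302, 0.1202]
tool_rot: [[1.0, -0.002, -0.007], [-0.002, -1.0, -0.002], [-0.007, 0.002, -1.0]]
contact_force: [-1.6, -0.7, -0.5]
opening: 0.446
gripper_force: 0.0
```

play_rows(plan=[[[0,0,0],[0,0,0],0.45],[[0,0,0],[0,0,0],0.45],[[0,0,0],[0,0,0],0.45]])

```text
time_s: 33.77
tool_pos: [0.5135, 0.1312, 0.126]
tool_rot: [[1.0, -0.001, 0.002], [-0.001, -1.0, 0.0], [0.002, -0.0, -1.0]]
contact_force: [-0.9, 0.5, 0.1]
opening: 0.446
gripper_force: 0.0
```

play_rows(plan=[[[0,0,0],[-2,1,14],0.45],[[0,0,0],[0,0,14],0.45],[[0,0,0],[0,0,10],0.45],[[0,0,0],[0,0,0],0.45],[[0,0,0],[0,0,0],0]])

```text
time_s: 34.18
tool_pos: [0.5108, 0.1302, 0.0874]
tool_rot: [[1.0, -0.001, 0.001], [-0.001, -1.0, 0.0], [0.001, -0.0, -1.0]]
contact_force: [0.0, 0.2, 0.9]
opening: 0.407
gripper_force: 0.0
```

play_rows(plan=[[[0,0,0],[0,0,0],0],[[0,0,0],[0,0,0],0],[[0,0,0],[0,0,0],0],[[0,0,0],[0,0,0],0]])

```text
time_s: 34.52
tool_pos: [0.5111, 0.1304, 0.0874]
tool_rot: [[1.0, 0.0, 0.002], [0.0, -1.0, 0.0], [0.002, -0.0, -1.0]]
contact_force: [-0.9, 0.7, 1.5]
opening: 0.154
gripper_force: 30.0
```

play_rows(plan=[[[0,0,0],[0,-8,0],0],[[0,0,0],[0,-15,0],0],[[0,0,0],[0,-20,0],0],[[0,0,0],[0,-20,0],0],[[0,0,0],[0,-10,0],0]])

```text
time_s: 34.93
tool_pos: [0.5102, 0.2048, 0.0874]
tool_rot: [[1.0, 0.001, -0.0], [0.001, -1.0, -0.0], [-0.0, 0.0, -1.0]]
contact_force: [-2.5, -1.6, 7.0]
opening: 0.153
gripper_force: 30.0
```

play_rows(plan=[[[0,0,0],[0,-4,0],0],[[0,0,0],[0,-3,0],0],[[0,0,0],[0,0,0],0],[[0,0,0],[0,0,0],0]])

```text
time_s: 35.27
tool_pos: [0.5102, 0.2114, 0.0875]
tool_rot: [[1.0, 0.001, -0.0], [0.001, -1.0, 0.001], [-0.0, -0.001, -1.0]]
contact_force: [-2.3, 1.5, 4.5]
opening: 0.144
gripper_force: 30.0
```

No stop yet, so I keep pushing in small steps.

play_rows(plan=[[[0,0,0],[0,-3,0],0],[[0,0,0],[0,-3,0],0],[[0,0,0],[0,0,0],0],[[0,0,0],[0,0,0],0]])

```text
time_s: 35.6
tool_pos: [0.5101, 0.2168, 0.0874]
tool_rot: [[1.0, 0.001, -0.0], [0.001, -1.0, 0.0], [-0.0, -0.0, -1.0]]
contact_force: [-2.3, 0.0, 5.3]
opening: 0.149
gripper_force: 30.0
```

play_rows(plan=[[[0,0,0],[0,-2,0],0],[[0,0,0],[0,-2,0],0],[[0,0,0],[0,0,0],0],[[0,0,0],[0,0,0],0]])

```text
time_s: 35.93
tool_pos: [0.51, 0.2173, 0.0874]
tool_rot: [[1.0, 0.002, -0.001], [0.002, -1.0, -0.006], [-0.001, 0.006, -1.0]]
contact_force: [-1.8, -11.8, 9.1]
opening: 0.15
gripper_force: 30.0
```

play_rows(plan=[[[0,0,0],[0,3,0],0],[[0,0,0],[0,0,0],0.45],[[0,0,0],[0,0,0],0.45],[[0,0,0],[0,0,0],0.45],[[0,0,0],[0,0,-25],0.45]])

```text
time_s: 36.35
tool_pos: [0.5075, 0.2162, 0.1077]
tool_rot: [[1.0, -0.001, -0.009], [-0.001, -1.0, -0.004], [-0.009, 0.004, -1.0]]
contact_force: [-0.9, -0.7, -0.1]
opening: 0.411
gripper_force: 0.0
```

play_rows(plan=[[[0,0,0],[0,0,-40],0.45],[[0,0,0],[0,0,-40],0.45],[[0,0,0],[-30,20,-20],0.45],[[0,0,0],[-30,20,0],0.45],[[0,0,0],[-10,20,0],0.45]])

```text
time_s: 36.77
tool_pos: [0.4378, 0.157, 0.2129]
tool_rot: [[1.0, 0.001, 0.0], [0.001, -1.0, 0.001], [0.0, -0.001, -1.0]]
contact_force: [-0.9, -1.9, -0.3]
opening: 0.454
gripper_force: 0.0
```

play_rows(plan=[[[0,0,0],[0,20,0],0.45],[[0,0,0],[0,20,-20],0.45],[[0,0,0],[0,20,-20],0.45],[[0,0,0],[0,0,0],0.45],[[0,0,0],[0,0,0],0.45]])

```text
time_s: 37.18
tool_pos: [0.4411, 0.0971, 0.2523]
tool_rot: [[1.0, -0.003, 0.002], [-0.003, -1.0, 0.001], [0.002, -0.001, -1.0]]
contact_force: [0.6, 0.4, -0.0]
opening: 0.453
gripper_force: 0.0
```

```bash
python3 - <<'E'
from h import *
s=st();C=cam('wrist');im=ctrl.snapshot('wrist')
for n,z in [('red',.102),('yellow',.0985),('blue',.07)]:
    for s,m in blobs(im,n): print(n,s,[np.round(x,1) for x in rectz(C,m,z)])
sc=ctrl.snapshot('scene');c=cv2.resize(sc[180:300,120:520],None,fx=2,fy=2,interpolation=cv2.INTER_CUBIC)
im2=cv2.resize(im[:240],None,fx=1.25,fy=1.25);o=np.zeros((540,800,3),np.uint8);o[:240]=c;o[240:540]=im2;cv2.imwrite('pics/f.png',o)
E
```

```text
t 37.18 p [0.4411 0.0971 0.2523] open 0.453 gf 0.0 F [ 0.6  0.4 -0. ]
[[1.0, -0.003, 0.002], [-0.003, -1.0, 0.001], [0.002, -0.001, -1.0]]
red [196, 118, 8, 13, 91] [array([510.2, 223.3]), array([ 7.1, 12.2]), np.float64(83.7)]
yellow [203, 111, 23, 26, 517] [array([510.5, 209.8]), array([25. , 21.3]), np.float64(0.6)]
blue [168, 0, 22, 17, 346] [array([624.1, 245.2]), array([21. , 14.4]), np.float64(89.8)]
blue [246, 0, 21, 16, 296] [array([624.5, 165.9]), array([13.6, 19.6]), np.float64(1.8)]
blue [325, 0, 19, 14, 265] [array([624.9,  86.5]), array([18.4, 11.6]), np.float64(89.8)]
```

View pics/f.png

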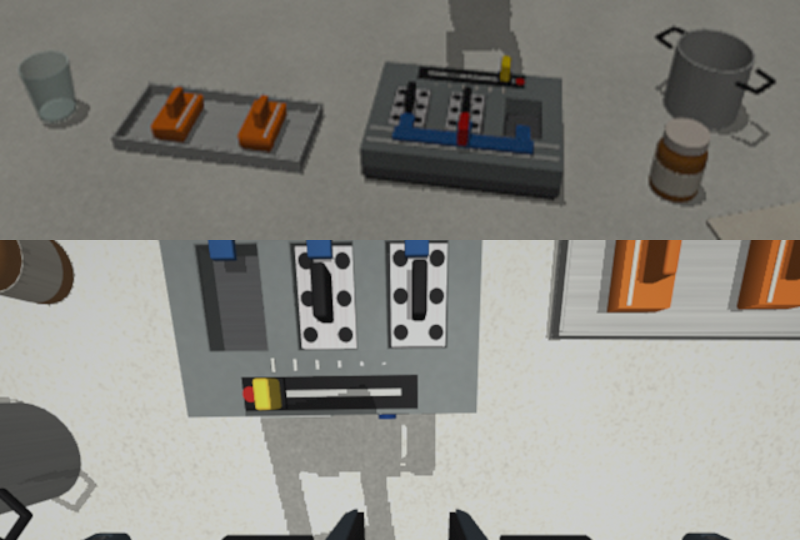

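The final view shows the comb teeth over the recess ends, both blocks flush, both spacers upright, and the selector near the red dot at (265,393). The selector reads about 2 mm short of nominal, so I'll re-press it and release at the stop.

play_rows(plan=[[[0,0,0],[17,-29,20],0.45],[[0,0,0],[17,-29,20],0.45],[[0,0,0],[17,-29,20],0.45],[[0,0,0],[18,-31,20],0.45],[[0,0,0],[0,0,30],0.45]])

```text
time_s: 37.7
tool_pos: [0.5133, 0.2216, 0.1406]
tool_rot: [[1.0, 0.003, 0.005], [0.003, -1.0, 0.004], [0.005, -0.004, -1.0]]
contact_force: [1.0, 0.4, -0.1]
opening: 0.452
gripper_force: 0.0
```

play_rows(plan=[[[0,0,0],[0,0,15],0.45],[[0,0,0],[0,0,0],0.45],[[0,0,0],[0,0,0],0.45],[[0,0,0],[0,0,0],0.45]])

```text
time_s: 38.03
tool_pos: [0.5099, 0.2157, 0.1272]
tool_rot: [[1.0, -0.0, 0.001], [-0.0, -1.0, 0.0], [0.001, -0.0, -1.0]]
contact_force: [0.3, 0.1, 0.1]
opening: 0.453
gripper_force: 0.0
```

play_rows(plan=[[[0,0,0],[0,0,15],0.45],[[0,0,0],[0,0,14],0.45],[[0,0,0],[0,0,10],0.45],[[0,0,0],[0,0,0],0.45],[[0,0,0],[0,0,0],0]])

```text
time_s: 38.45
tool_pos: [0.5099, 0.2151, 0.0883]
tool_rot: [[1.0, -0.001, 0.001], [-0.001, -1.0, 0.0], [0.001, -0.0, -1.0]]
contact_force: [0.2, 0.4, 0.3]
opening: 0.404
gripper_force: 0.0
```

play_rows(plan=[[[0,0,0],[0,0,0],0],[[0,0,0],[0,0,0],0],[[0,0,0],[0,0,0],0],[[0,0,0],[0,0,0],0]])

```text
time_s: 38.78
tool_pos: [0.5102, 0.2154, 0.0885]
tool_rot: [[1.0, -0.0, 0.002], [-0.0, -1.0, 0.001], [0.002, -0.001, -1.0]]
contact_force: [-1.3, 1.3, 1.9]
opening: 0.15
gripper_force: 30.0
```

play_rows(plan=[[[0,0,0],[0,-2,0],0],[[0,0,0],[0,-2,0],0],[[0,0,0],[0,0,0],0],[[0,0,0],[0,0,0],0]])

```text
time_s: 39.12
tool_pos: [0.5101, 0.2173, 0.0885]
tool_rot: [[1.0, 0.002, 0.001], [0.002, -1.0, -0.004], [0.001, 0.004, -1.0]]
contact_force: [0.2, -7.1, 6.2]
opening: 0.156
gripper_force: 30.0
```

play_rows(plan=[[[0,0,0],[0,1.5,0],0],[[0,0,0],[0,0,0],0.45],[[0,0,0],[0,0,0],0.45],[[0,0,0],[0,0,0],0.45],[[0,0,0],[0,0,-25],0.45]])

```text
time_s: 39.53
tool_pos: [0.5063, 0.2165, 0.1085]
tool_rot: [[1.0, -0.001, -0.01], [-0.001, -1.0, -0.004], [-0.01, 0.004, -1.0]]
contact_force: [0.3, -0.7, -0.7]
opening: 0.412
gripper_force: 0.0
```

play_rows(plan=[[[0,0,0],[0,0,-40],0.45],[[0,0,0],[0,0,-40],0.45],[[0,0,0],[23,12,0],0.45],[[0,0,0],[24,14,0],0.45],[[0,0,0],[24,14,0],0.45]])

```text
time_s: 39.95
tool_pos: [0.5814, 0.1777, 0.1937]
tool_rot: [[1.0, 0.0, 0.002], [0.0, -1.0, 0.001], [0.002, -0.001, -1.0]]
contact_force: [0.9, -0.3, 0.5]
opening: 0.45
gripper_force: 0.0
```

play_rows(plan=[[[0,0,0],[0,0,0],0.45],[[0,0,0],[0,0,0],0.45],[[0,0,0],[0,0,0],0.45]])

```text
time_s: 40.2
tool_pos: [0.5798, 0.1777, 0.192]
tool_rot: [[1.0, -0.001, -0.002], [-0.001, -1.0, -0.0], [-0.002, 0.0, -1.0]]
contact_force: [-0.3, -0.8, 0.1]
opening: 0.445
gripper_force: 0.0
```

```bash
python3 - <<'E'
from h import *
s=st();C=cam('wrist');im=ctrl.snapshot('wrist');cv2.imwrite('pics/w11.png',im)
for n,z in [('red',.102),('blue',.07)]:
    for s,m in blobs(im,n): print(n,s,[np.round(x,1) for x in rectz(C,m,z)])
for a in holes(im,C,.06): print(a)
E
```

```text
t 40.2 p [0.5798 0.1777 0.192 ] open 0.445 gf 0.0 F [-0.3 -0.8  0.1]
[[1.0, -0.001, -0.002], [-0.001, -1.0, -0.0], [-0.002, 0.0, -1.0]]
red [329, 90, 16, 43, 667] [array([659. , 167.3]), array([32.5, 12.3]), np.float64(0.1)]
blue [346, 98, 94, 57, 3090] [array([645.9, 115.5]), array([84.6, 50.1]), np.float64(89.9)]
blue [232, 100, 114, 57, 3591] [array([644.3, 209.5]), array([103.3,  50.3]), np.float64(89.9)]
(array([232.9, 174.5]), [226, 142, 14, 70, 490], array([599.6, 268.5]))
(array([402.6, 152. ]), [397, 147, 12, 11, 110], array([621.6, 101. ]))
(array([434.4, 152.2]), [429, 147, 11, 11, 95], array([621.4,  69.9]))
(array([319.9, 154.2]), [315, 148, 12, 13, 101], array([619.6, 181.7]))
(array([352.3, 153.9]), [347, 148, 12, 13, 115], array([619.8, 150.1]))
(array([422.1, 186.3]), [410, 162, 28, 53, 984], array([587.2,  79. ]))
(array([336.9, 186.9]), [331, 165, 13, 45, 561], array([586.8, 164.8]))
(array([400.5, 181.2]), [395, 176, 12, 11, 99], array([592.5, 101.1]))
(array([320.7, 183. ]), [315, 178, 12, 11, 108], array([590.8, 181.1]))
(array([351.6, 182.9]), [346, 178, 12, 11, 106], array([590.8, 150.1]))
(array([398.6, 208.9]), [393, 204, 12, 11, 91], array([563.5, 101.2]))
(array([320.9, 210.2]), [316, 206, 11, 9, 88], array([562.2, 181.1]))
(array([350.9, 210.1]), [346, 206, 11, 9, 90], array([562.3, 150.2]))
```

```bash
python3 -c "
from cell import ctrl
print(ctrl.hand_in())"
```

```text
the job is handed in; nothing more can be done
None
```

I handed the job in after about 40 s of robot time: both spacers stand in the tray, both blocks sit flush under the shut comb, and the selector is at its red-dot stop; I left the bystanders alone, and the hand-in returned no verdict.

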